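Clamp the long forming roller in the cam clamp

TASK

Take the longer of the two wooden rollers out of the sloping rack and lay it level in the bed of the cam clamp, between the sprung jaw and the cam. Then swing the cam lever just far enough to take up the gap and hold the roller firmly, so that the sprung jaw has given by about half its travel; do not overrun it until the jaw bottoms. Let go of everything, and leave the short roller, the sanding block and the brass weight where they are.

Things in the scene. Friction and masses are not known exactly. Their poses are not given: they have to be found in the camera images.
- rack: fixed wooden rack, 200 (x) x 270 (y) x 249 mm high, with two shallow V cradles side by side and a shelf over them; origin under the middle of its base, +x from its open front to its back. Both cradles rise to the back at 30 degrees from level; in each lies a roller, its low front end against a low stop (stop top 2 mm below the roller's axis)
- cradle_left (a point): point on the axis of the roller in the left cradle (rack x -5, y +60, z 105 mm). Each cradle bears the roller only on two 12 mm wide saddles, centred 55 mm down the slope and 30 mm up the slope from this point; between them the roller's sides are free for fingers, 40 mm deep under its axis
- cradle_right (a point): the same point for the right cradle (rack y -60 mm)
- shelf_edge (a point): middle of the lower front edge of the shelf (rack x -11, z 237 mm; 12 mm thick, runs to the back; spools and a tin on it). It covers the cradles, so a hand cannot come straight down: lean it back to the open front, square to the sloping roller. Lift the roller about 25 mm off the saddles, then draw it level to the front (rack -x) 80 mm or more before raising it
- long_roller_mid (a point): centre of the long roller: plain beech, 36 mm diameter, 150 mm long, 0.13 to 0.27 kg, in either cradle; its x axis runs along the roller, up the slope
- long_roller: the long roller itself, as above; here the origin lies on its axis 75 mm from the low end
- short_roller_mid (a point): centre of the short roller, same wood and diameter, 115 mm long, in the other cradle; it stays there
- clamp: fixed cam clamp, base plate 186 (x) x 122 (y) x 10 mm; origin under the middle of the plate. The roller is to lie along its x axis (either way round) on two flat rests with low lips, rest tops 22 mm above the table, at clamp x -64 to -40 and 25 to 75 mm. Low end lips leave 164 mm. Between x = -40 and 25 mm the roller's sides are free for fingers, down to the plate
- bed_mid (a point): middle of the bed at the height of the laid roller's axis (clamp x 0, y 0, z 40 mm; axes as the clamp's). With the lever open the laid roller's axis can be anywhere from y = -7 mm (at the cam) to y = 0 (at the jaw), but the jaw is set by hand and stands up to 3 mm to either side of nominal, which is not told; y = -5 mm always fits
- grip_zone (a point): where the roller is gripped (clamp x 50, y 0, z 40 mm): cam on the -y side, sprung jaw on the +y side, 44 mm long, its top 47 mm above the table. The jaw starts to give at 7 N, bottoms after 6 mm at 49 N
- cam_lever: cam and lever; origin on the table plane under the pivot (clamp x 50, y -38 mm), x axis along the lever. Open, it points -115 degrees in the clamp's frame (0 to 8 degrees past that at the start); it closes counter-clockwise from above, at most 112 degrees, and meets the roller 30 to 70 degrees from open, depending on the jaw's setting; then 6 to 8 degrees per mm. It stays where left
- cam_pivot (a point): top of the vertical pivot, 58 mm above the table. The cam is a 20 mm radius disc, 10 mm off the pivot
- lever_knob (a point): middle of the upright round knob on the lever's end, 22 mm diameter, 50 to 82 mm above the table, 95 mm from the pivot; the lever is a bar 14 mm wide, 50 to 58 mm above the table. Free, it moves with 2 N and hardly pushes back when you pause. From first touch of the roller the push-back at a pause grows: 5 to 6 N, some 10 to 25 degrees on, is right; over 7.5 N is too far
- sanding_mid (a point): centre of a cork sanding block, 45 x 90 x 30 mm, lying on the table
- weight_mid (a point): centre of a brass knob weight, 48 mm diameter, 62 mm tall, standing on the table

How it is judged:
By the outcome, as a careful person would: the job done as asked, in the order asked, and still so for the second after the job is handed in, with the robot touching nothing.
It also fails if it takes over 70 s, if anything falls off the work surface, if the arm or the gripper's body presses on something with over 40 N, if the wrist force passes 120 N, or if a joint passes its speed limit or range.

ROBOT

A 6-joint arm with a two-finger parallel gripper is mounted at the origin on a cart in front of the work surface, level with it; the furniture and walls round the work are solid. World frame = base frame: x ahead of the robot, y to its left, z up, the work surface at z = 0. Lengths are in mm, angles in rad, forces in N, time in s.
With the tool pointing down it reaches from about 350 to 875 mm from the base axis. Payload 4.2 kg.
Tool frame: the origin (TCP) lies midway between the tips of the shut fingers; the grasp point (between the pads) lies 19 mm behind it; z points along the fingers, y is the direction in which the jaws open and shut (so a half turn about z gives the same grasp; the last joint's range is limited). The gripper opens to 85 mm and grips with 20 to 120 N. Pads are 22 mm wide; open, the fingers measure 114 mm over their backs; the gripper's body (76 mm by 85 mm) begins 54 mm behind the grasp point. The pads swing forward as they close: fully open they stand 13 mm farther back than shut.
Start: joints at [1.545, 0.385, 0.008, 0, -1.194, -0.259], TCP at [175.571, 599.812, 231.312] pointing down, gripper open.
Joint ranges: [-3.14, 3.14], [-1.21, 2.06], [-1.07, 1.41], [-3.16, 2.05], [-2.99, -0.16], [-3.1, 3.1]. Speed limits (rad/s): [2.79, 2.79, 3.14, 3.14, 3.14, 3.14].

INTERFACE

Orientations are given as a unit quaternion [x, y, z, w].
In Python, from bench import arm, eyes, nets gives the robot as it stands.
- The arm moves only by the tool jog_arm, never from a script. Its argument "rows" is a list of rows, each a list of 3 entries, a list of its own where there are three numbers: the shift along the tool's x, y, z in cm, then the turn, a rotation vector about the tool's x, y, z in degrees, then the finger opening in cm, from 0 to 8.54. In form: [[[x, y, z], [ax, ay, az], jaw], ...]. A call has 1 to 10 rows; each row shifts and turns the commanded pose from where the row before left it, along the tool's axes as they then stand; what a row does not reach is not made up. A row lasts 1/8 s, in which the tool goes at most 62.5 mm and 10.7 degrees, less where a joint would pass 70% of its speed; a pose out of reach is approached as far as the arm can. A call with a gripper value outside its range is refused whole. The fingers move at their own pace and stop on an object; the grip force is fixed at half the most. Time passes only in rows, so rows that do not move let the fingers close. It gives the time, the measured TCP pose, the force and the opening at its end, in the units of the state.
- arm.read_state(): the state, without advancing time (a new reading comes with each control period).
- eyes.get_image(name): name is "side" or "top"; returns the picture (420x560x3 uint8, red, green, blue); there is no depth.
- eyes.camera_model(name): a dict with "K" (3x3 intrinsics, pixels), "rvec" (rotation vector, rad) and "tvec" (3), from world to camera coordinates, as OpenCV has them. Camera axes: x right, y down, z forward; pixel columns grow to the right and rows downward; lengths in mm; the calibration is good to about 2 mm. A picture is of the moment at which its call begins. camera_model takes no time and is no camera call.
- arm.job_done(): hands the job in, once; it reports no verdict.
Trained networks look in the newest picture that a camera, given by its name, has taken for a name from the list of things; names that differ only in an ending like _2 or _b are one class to them, and where a whole thing is asked for, a point or a joint stands for the part that bears it (a point fixed in the world has none). Each returns a list of dicts, best first, with "conf" (0 to 1); they miss things now and then, are a little off and sometimes report something else, mostly with a low value. They report only what shows in the picture. A call takes as long as a camera call.
- nets.boxes_of(camera, name): "position" ([column, row] as shares, 0 to 1, of the picture: columns of its width, rows of its height, amid what is visible of it).
The state is a dict: "clock": time; "joints": joint angles; "joint_vel": joint speeds; "joint_efforts": joint torques, N m; "position": TCP position; "ee_rot": TCP orientation; "contact_force": force on the tool from outside, world axes, zero at the start; "wrist_torque": the same for the moment, N m; "gripper_width": finger opening in mm.
Only numpy, scipy, OpenCV 4.12 (cv2) and the standard library are available. Lean on these libraries where they do the work, as an engineer would, in place of code of your own. Each camera call takes 0.05 s, during which the arm holds its last target.

## Working session

There is one attempt and no reset: what is moved stays moved. The work goes in short steps, Python scripts to look and compute and a tool call to move; the robot and the scene stay as the last step left them, time stands still between calls to the robot, and variables do not carry over. Pictures are saved under pics/ and viewed, and the job is handed in when it is done.

Besides the shell and the picture viewer there is one more tool, called after "Emit:" as a command line: name --argument value ..., lists and objects as JSON in quotes. jog_arm: Moves the arm, as the interface text tells. Its arguments: {"type":"object","properties":{"rows":{"type":"array","items":{"type":"array"}}},"required":["rows"]}

```bash
ls; mkdir -p pics; python3 - <<'E'
from bench import arm, eyes, nets
import cv2
s=arm.read_state(); print(s)
for n in ["side","top"]:
    im=eyes.get_image(n); cv2.imwrite(f"pics/{n}0.png",im[:,:,::-1])
    print(n,eyes.camera_model(n))
    for t in ["rack","long_roller_mid","short_roller_mid","clamp","lever_knob","cam_pivot","bed_mid","grip_zone","cradle_left","cradle_right","shelf_edge","sanding_mid","weight_mid"]:
        try:
            r=nets.boxes_of(n,t)
            print(n,t,[([round(q['position'][0]*560),round(q['position'][1]*420)],round(q['conf'],2)) for q in r[:3]])
        except Exception as e: print(t,e)
print(arm.read_state()['clock'])
E
```

```text
pics
{'clock': 0.0, 'joints': array([ 1.54456949e+00,  3.85482965e-01,  6.61678048e-03, -4.90858530e-04,
       -1.19400009e+00, -2.58577664e-01]), 'joint_vel': array([ 1.49731775e-05,  3.09105346e-04, -7.10982209e-04, -1.52754885e-03,
        2.07201810e-04, -5.97294957e-04]), 'joint_efforts': array([-1.21821549e-04, -3.92291629e+01,  1.88399881e+01,  4.18630645e+00,
       -4.67313934e-03, -7.59565125e-06]), 'position': array([175.43918207, 599.25424496, 230.26367709]), 'ee_rot': array([ 9.89864512e-01, -1.42011002e-01, -1.06612688e-04,  1.05443751e-03]), 'contact_force': array([0.75312302, 0.09784166, 0.38540821]), 'wrist_torque': array([-0.03786342,  0.01642922,  0.00286958]), 'gripper_width': 85.2363846203758}
side {'K': array([[510.48191527,   0.        , 281.06566045],
       [  0.        , 510.48191527, 205.98723589],
       [  0.        ,   0.        ,   1.        ]]), 'rvec': array([ 2.4762081 ,  0.5925378 , -0.17152378]), 'tvec': array([-456.42086262, -197.95699901, 1678.30078512])}
side rack [([343, 125], 0.94)]
side long_roller_mid [([318, 121], 0.77), ([233, 267], 0.21)
[... 680 characters left out ...]
96326]), 'tvec': array([-113.05766236,  565.50176682, 1106.18036769])}
top rack [([124, 196], 0.76)]
top long_roller_mid [([140, 222], 0.79), ([318, 246], 0.35), ([273, 166], 0.27)]
top short_roller_mid [([158, 179], 0.72)]
top clamp [([323, 247], 0.75)]
top lever_knob [([342, 231], 0.83)]
top cam_pivot [([340, 231], 0.81), ([319, 248], 0.66)]
top bed_mid [([318, 245], 0.66)]
top grip_zone [([321, 247], 0.93)]
top cradle_left [([124, 196], 0.82), ([273, 166], 0.64), ([342, 230], 0.19)]
top cradle_right [([127, 196], 0.77), ([339, 228], 0.53)]
top shelf_edge [([126, 191], 0.57)]
top sanding_mid [([272, 167], 0.6)]
top weight_mid [([125, 197], 0.75), ([404, 184], 0.65), ([342, 230], 0.48)]
1.4
```

View pics/side0.png

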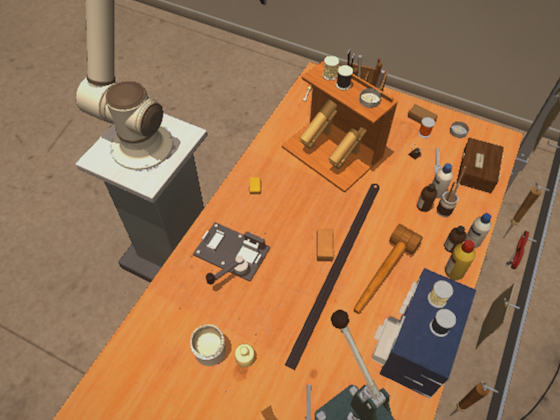

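View pics/top0.png

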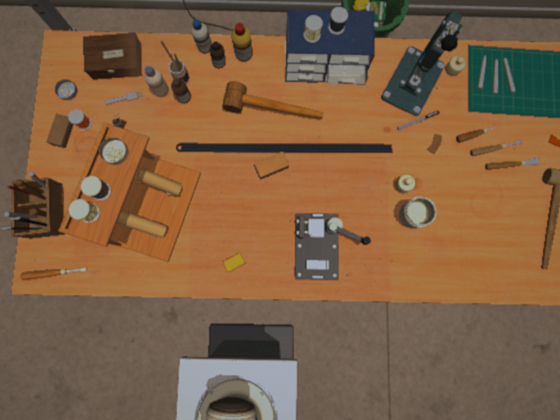

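```bash
python3 - <<'E'
import cv2
a=cv2.imread('pics/side0.png'); cv2.imwrite('pics/sc1.png',cv2.resize(a[40:240,240:440],(800,600) if 0 else (600,600),interpolation=cv2.INTER_CUBIC))
cv2.imwrite('pics/sc2.png',cv2.resize(a[190:330,160:340],(771,600),interpolation=cv2.INTER_CUBIC))
a=cv2.imread('pics/top0.png'); cv2.imwrite('pics/tc1.png',cv2.resize(a[100:300,30:230],(600,600),interpolation=cv2.INTER_CUBIC))
cv2.imwrite('pics/tc2.png',cv2.resize(a[180:320,240:400],(685,600),interpolation=cv2.INTER_CUBIC))
E
```

```text
(no output)
```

View pics/sc1.png

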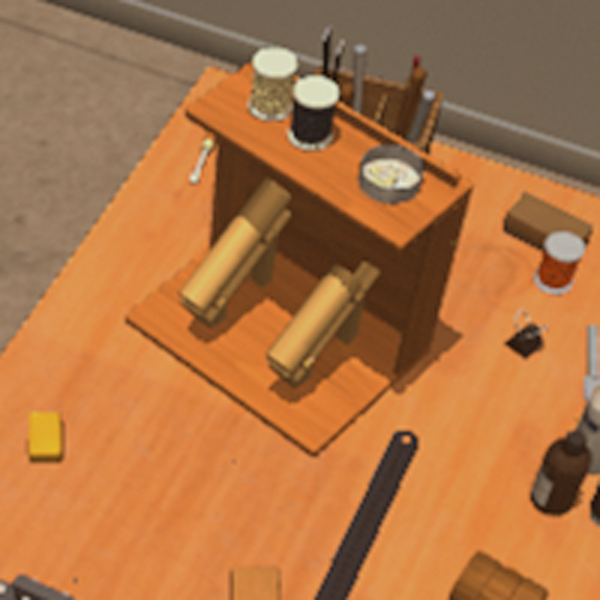

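View pics/sc2.png

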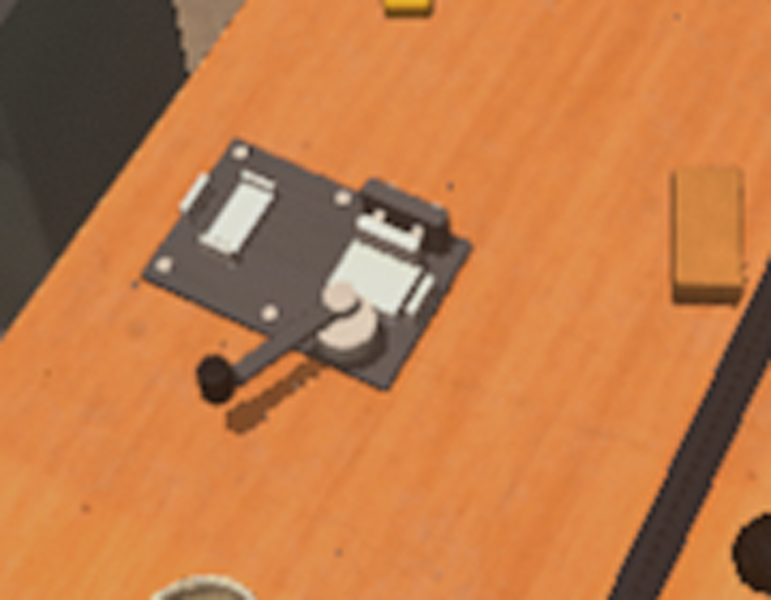

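View pics/tc1.png

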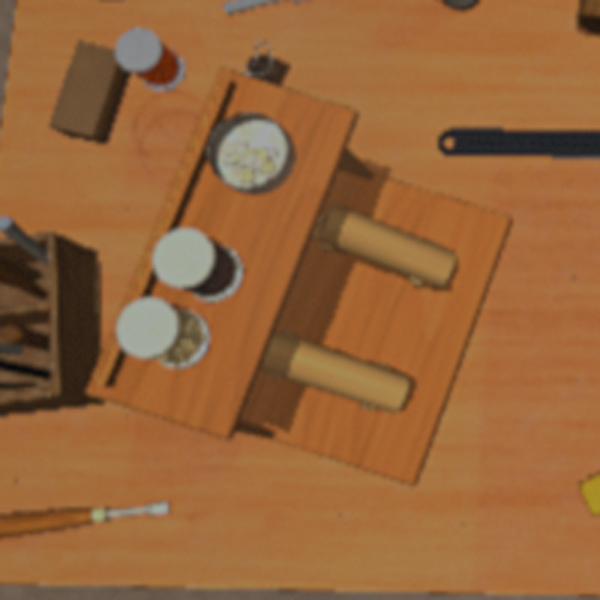

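View pics/tc2.png

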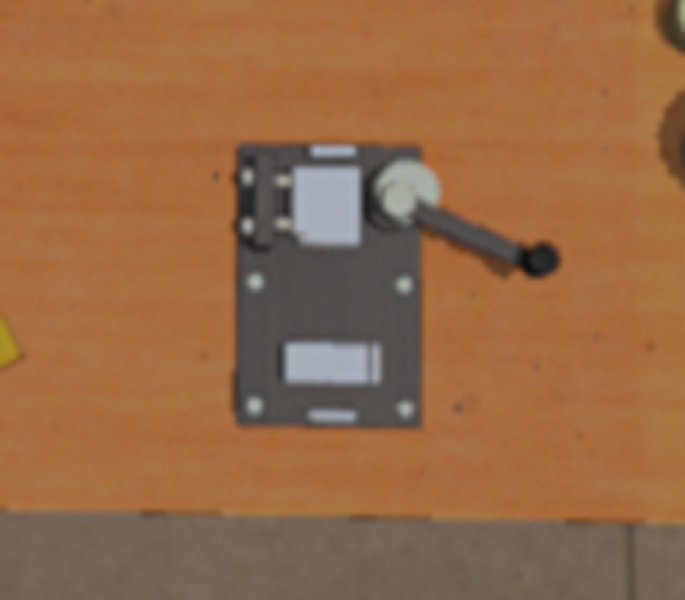

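Both pictures are clear. The rack is at upper left of the top view, with its front facing image right. The clamp is at about (318,247) in the top view with its lever open. The long roller is the near one, in the left cradle (top about (145,222), side about (318,121)). Next I fit the poses.

```bash
cat > h.py <<'E'
import numpy as np, cv2
from bench import arm, eyes, nets
from scipy.optimize import least_squares
from scipy.spatial.transform import Rotation as R
cm={n:eyes.camera_model(n) for n in("side","top")}
def proj(n,P):
    c=cm[n]; return cv2.projectPoints(np.asarray(P,float).reshape(-1,3),c['rvec'],c['tvec'],c['K'],None)[0].reshape(-1,2)
def fit(obs,x0):  # obs: (cam,px,local xyz)
    def w(p,l): 
        c,s=np.cos(p[2]),np.sin(p[2]); return [p[0]+c*l[0]-s*l[1],p[1]+s*l[0]+c*l[1],l[2]]
    f=lambda p: np.concatenate([proj(n,w(p,l))[0]-px for n,px,l in obs])
    r=least_squares(f,x0,loss='soft_l1'); return r.x,r.fun.reshape(-1,2),w
T1=lambda u,v:(30+u/3,100+v/3); S1=lambda u,v:(240+u/3,40+v/3)
T2=lambda u,v:(240+u/4.281,180+v/4.286); S2=lambda u,v:(160+u/4.283,190+v/4.286)
E
cat > f.py <<'E'
from h import *
np.set_printoptions(precision=2,suppress=True)
t=12
obs=[("top",T1(510,217),(-100,-135,t)),("top",T1(415,485),(-100,135,t)),("top",T1(357,108),(-11,-135,249)),("top",T1(232,437),(-11,135,249)),
("side",S1(190,110),(-11,135,249)),("side",S1(400,247),(-11,-135,249)),("side",S1(128,320),(-100,135,t)),("side",S1(315,453),(-100,-135,t))]
for sub in (obs,obs[:4],obs[4:]):
    p,res,w=fit(sub,[450,500,1.3]); print(p,np.degrees(p[2])); print(res.ravel())
p,res,w=fit(obs,[450,500,1.3])
print("cradle L",w(p,(-5,60,105)), "R",w(p,(-5,-60,105)))
for n in cm:
  for s in(-75,75,-90): 
    for y in (60,-60):
      print(n,s,y,proj(n,w(p,(-5+s*.866,y,105+s*.5)))[0])
o=[]
for c,(a,b) in zip([(-93,61,10),(93,61,10),(93,-61,10),(-93,-61,10)],[((237,426),(237,140)),((237,145),(470,240)),((422,147),(387,390)),((422,426),(145,275))]):
    o+= [("top",T2(*a),c),("side",S2(*b),c)]
for sub in (o,o[::2],o[1::2]):
    q,res,w=fit(sub,[450,0,0]); print(q,np.degrees(q[2])); print(res.ravel())
E
python3 f.py
```

```text
[565.43 256.02   1.28] 73.38235764544355
[ 1.86 -0.68  0.99 -0.25 -0.49 -0.74 -1.9  -0.24 -1.86 -0.77  0.86 -0.31
 -2.51 -1.1  -0.88  0.68]
[564.28 255.82 673.58] 38593.36877564246
[ 1.92 -0.28  1.02  0.17 -0.42 -0.26 -1.87  0.27]
[569.51 256.55   1.27] 73.0326018430947
[-0.36 -0.6   2.11  0.21 -1.29 -1.01  0.09  1.09]
cradle L [np.float64(506.5065270239973), np.float64(268.3857213973246), 105] R [np.float64(621.4946743056984), np.float64(234.06770885694252), 105]
side -75 60 [304.17 141.11]
side -75 -60 [333.39 161.52]
side 75 60 [332.97 102.56]
side 75 -60 [363.18 121.93]
side -90 60 [301.3  144.94]
side -90 -60 [330.42 165.46]
top -75 60 [163.38 230.41]
top -75 -60 [178.77 188.75]
top 75 60 [107.11 211.47]
top 75 -60 [124.51 167.5 ]
top -90 60 [168.63 232.18]
top -90 -60 [183.84 190.74]
[ 460.09 -212.51    0.01] 0.46210541035275976
[-0.18 -0.46 -1.42 -1.23  0.18 -1.16  0.57  0.   -0.28 -1.05 -0.33 -0.32
  0.51  0.09 -2.02 -0.22]
[ 458.27 -212.36    0.01] 0.4361419486035425
[-0.26  0.2   0.14 -0.54 -0.31 -0.41  0.45  0.77]
[ 462.74 -212.41  -18.84] -1079.7113486811409
[-0.52 -0.96  1.42  0.45  0.43  0.11 -1.21  0.02]
```

```bash
cat > ov.py <<'E'
from h import *
def overlay(n,img,lines,box,s,out):
    x0,y0,x1,y1=box
    a=cv2.resize(img[y0:y1,x0:x1],None,fx=s,fy=s,interpolation=cv2.INTER_CUBIC)
    for P,col in lines:
        p=proj(n,P); q=np.round(((p-[x0,y0]+.5)*s-.5)*8).astype(int)
        cv2.polylines(a,[q.reshape(-1,1,2)],False,col,1,cv2.LINE_AA,3)
    cv2.imwrite(out,a)
def W(p,L):
    c,s=np.cos(p[2]),np.sin(p[2]); L=np.asarray(L,float)
    return np.c_[p[0]+c*L[:,0]-s*L[:,1],p[1]+s*L[:,0]+c*L[:,1],L[:,2]]
def rack_lines(p,t=12,dl=0):
    L=[]
    L.append((W(p,[(-100,-135,t),(-100,135,t),(100,135,t)]),(255,255,0)))
    L.append((W(p,[(-100,-135,0),(-100,135,0)]),(255,0,0)))
    L.append((W(p,[(-100,-135,t),(100,-135,t)]),(255,255,0)))
    L.append((W(p,[(-11,-135,249),(-11,135,249),(100,135,249),(100,-135,249),(-11,-135,249)]),(0,255,0)))
    L.append((W(p,[(-11,-135,237),(-11,135,237)]),(0,128,0)))
    for y,a,b in((60,-75,75),(-60,-75,40)):
        L.append((W(p,[(-5+s*.866,y,105+s*.5) for s in (a,b)]),(255,0,255)))
        th=np.linspace(0,2*np.pi,25)
        for s in(a,b): L.append((W(p,[(-5+s*.866-18*np.cos(k)*.5,y+18*np.sin(k),105+s*.5+18*np.cos(k)*.866) for k in th]),(255,0,255)))
    return L
def clamp_lines(q,z=10):
    L=[(W(q,[(-93,61,z),(93,61,z),(93,-61,z),(-93,-61,z),(-93,61,z)]),(0,255,0))]
    for a,b in((-64,-40),(25,75)): L.append((W(q,[(a,-15,22),(a,15,22),(b,15,22),(b,-15,22),(a,-15,22)]),(0,0,255)))
    return L
E
python3 - <<'E'
from ov import *
p=[565.43,256.02,np.radians(73.38)]
s=cv2.imread('pics/side0.png');t=cv2.imread('pics/top0.png')
overlay("top",t,rack_lines(p),(60,110,210,270),5,'pics/o1.png') 
overlay("side",s,rack_lines(p),(275,60,405,200),5,'pics/o2.png')
q=[459.5,-212.4,np.radians(.45)]
overlay("top",t,clamp_lines(q),(285,200,385,290),6,'pics/o3.png')
overlay("side",s,clamp_lines(q),(180,210,280,290),7,'pics/o4.png')
E
python3 -c "
import cv2
for i in (1,):
  a=cv2.imread('pics/o1.png');print(a.shape);cv2.imwrite('pics/o1b.png',a[:600]) if a.shape[0]>600 else 0
b=cv2.imread('pics/o2.png');cv2.imwrite('pics/o2b.png',b[:600])"
```

```text
(800, 750, 3)
```

View pics/o1b.png

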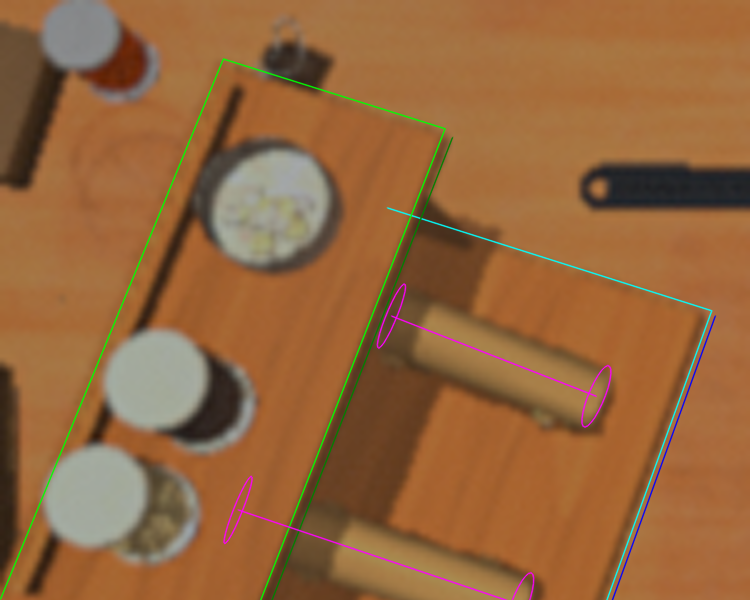

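View pics/o2b.png

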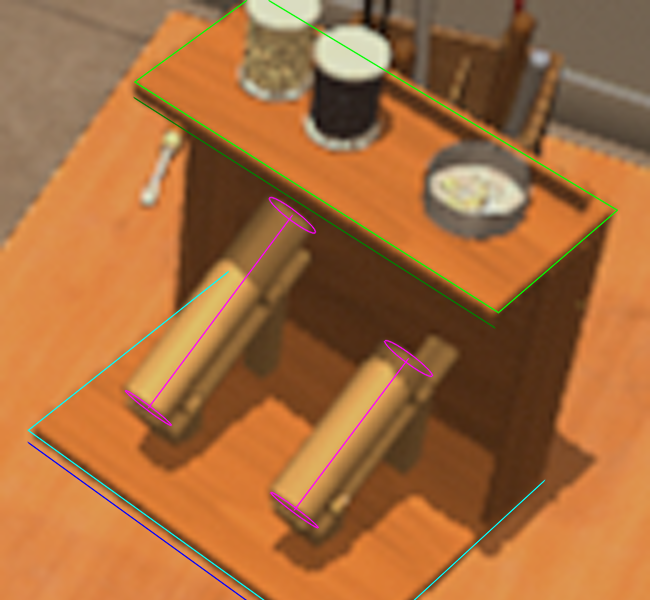

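View pics/o3.png

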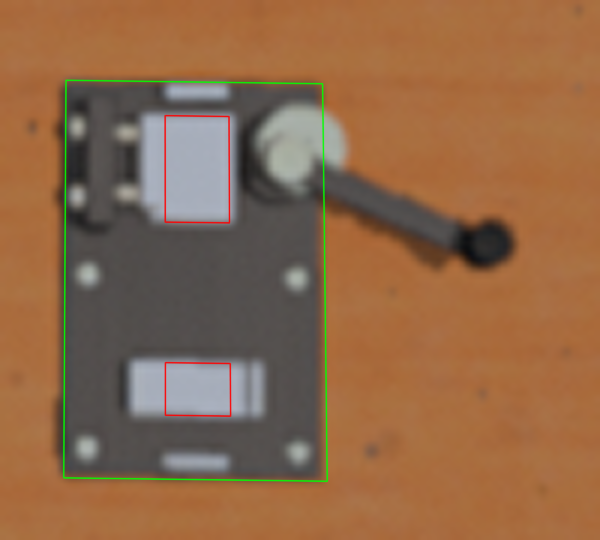

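View pics/o4.png

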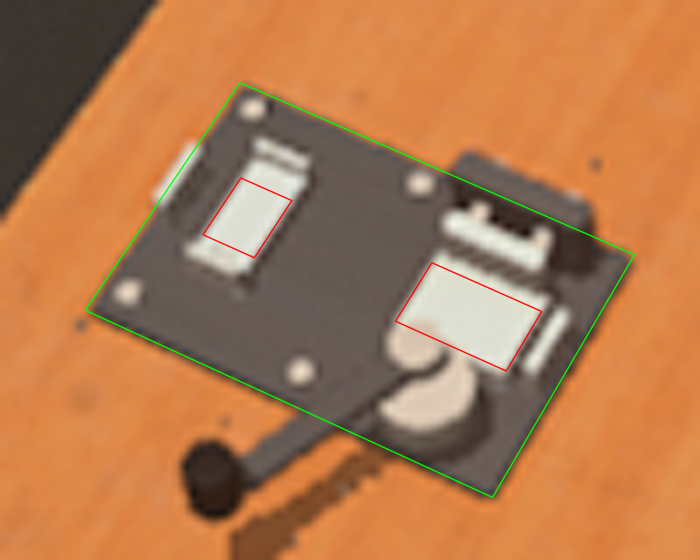

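```bash
python3 - <<'E'
import cv2
s=cv2.imread('pics/side0.png');t=cv2.imread('pics/top0.png')
def g(a,b,k,o):
    x0,y0,x1,y1=b
    c=cv2.resize(a[y0:y1,x0:x1],None,fx=k,fy=k,interpolation=cv2.INTER_CUBIC)
    for x in range(x0,x1,10): cv2.line(c,((x-x0)*k,0),((x-x0)*k,6),(255,255,255),1);cv2.putText(c,str(x),((x-x0)*k,16),0,.35,(255,255,255),1)
    for y in range(y0,y1,10): cv2.line(c,(0,(y-y0)*k),(6,(y-y0)*k),(255,255,255),1);cv2.putText(c,str(y),(8,(y-y0)*k+4),0,.35,(255,255,255),1)
    cv2.imwrite(o,c)
g(t,(110,160,190,245),7,'pics/g1.png')
g(s,(290,90,375,175),7,'pics/g2.png')
E
```

```text
(no output)
```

View pics/g1.png

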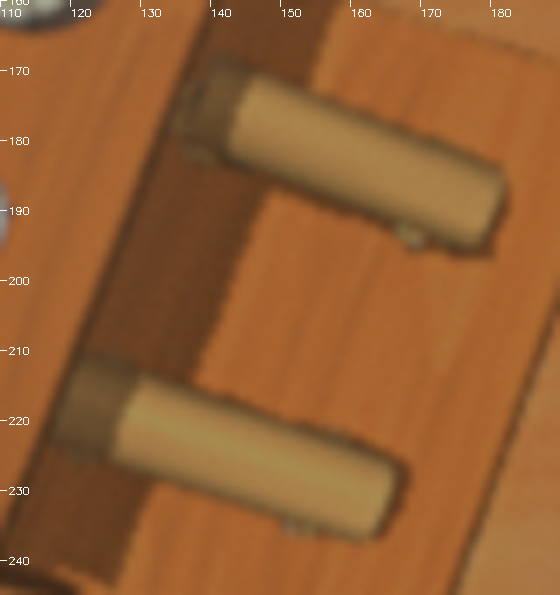

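View pics/g2.png

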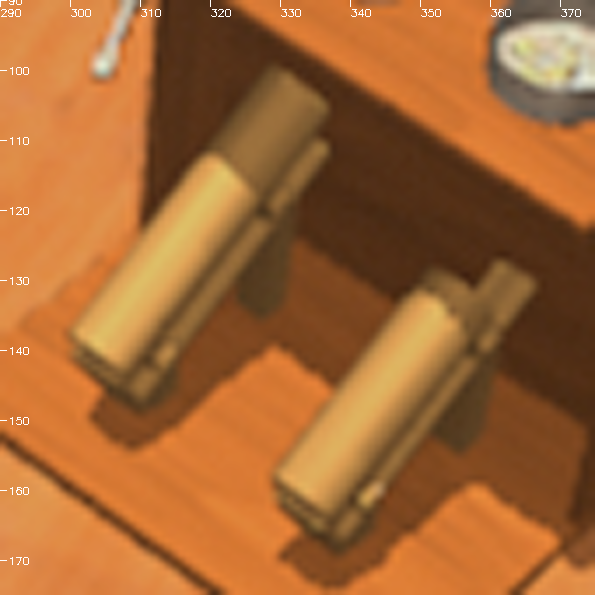

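```bash
sed -i "s/^T1=.*/T1=lambda u,v:(30+(u+.5)\/3-.5,100+(v+.5)\/3-.5); S1=lambda u,v:(240+(u+.5)\/3-.5,40+(v+.5)\/3-.5)/; s/^T2=.*/T2=lambda u,v:(240+(u+.5)\/4.281-.5,180+(v+.5)\/4.286-.5); S2=lambda u,v:(160+(u+.5)\/4.283-.5,190+(v+.5)\/4.286-.5)/" h.py
sed -i 's/^for sub in (obs,/ax=lambda s,y:(-5+s*.866,y,105+s*.5)\nobs+=[("side",(303,140.5),ax(-75,60)),("side",(332,102),ax(75,60)),("top",(163,230.7),ax(-75,60)),("top",(178.8,189),ax(-75,-60)),("side",(332,161),ax(-75,-60))]\nfor sub in (obs,/' f.py; sed -i 's/\[450,0,0\]/[459,-212,0]/' f.py; python3 f.py | grep -v "^side\|^top"
python3 - <<'E'
from h import *
# lever knob: top z82 center in top picture; scale6 box 285,200
print("knobs",)
a=(285+(487.5)/6-.5,200+(243.5)/6-.5); b=(180+213/7-.5,210+467/7-.5)
from scipy.optimize import least_squares
f=lambda x: np.r_[proj("top",[x[0],x[1],80])[0]-a, proj("side",[x[0],x[1],82])[0]-b]
r=least_squares(f,[420,-330]); print(r.x,r.fun)
E
```

```text
[564.69 256.58   1.28] 73.39583888117343
[ 1.98 -0.11  1.11  0.34 -0.43 -0.11 -1.83  0.42 -1.67 -0.63  1.02 -0.2
 -2.31 -0.95 -0.68  0.79  1.03  0.41  0.81  0.37  0.15 -0.02 -0.25  0.01
  1.24  0.31]
[565.09 256.68 673.58] 38593.388560982086
[ 1.96 -0.24  1.08  0.2  -0.45 -0.28 -1.87  0.24]
[564.24 256.52   1.28] 73.42766803024136
[-1.84 -0.65  0.88 -0.25 -2.44 -0.96 -0.8   0.74  0.89  0.39  0.66  0.34
  0.18  0.14 -0.25  0.15  1.12  0.27]
cradle L [np.float64(505.7609153165412), np.float64(268.9362655248675), 105] R [np.float64(620.7571341672791), np.float64(234.64530971968196), 105]
[ 460.07 -211.56    0.01] 0.4015613054553937
[-0.18 -0.1  -0.84 -1.11  0.27 -0.8   1.1   0.16 -0.19 -0.64  0.18 -0.2
  0.52  0.5  -1.47 -0.14]
[ 459.32 -211.28    0.01] 0.4441960233983477
[-0.26  0.19  0.14 -0.53 -0.32 -0.4   0.44  0.75]
[ 461.17 -211.85    0.01] 0.2980139021487733
[-0.5  -0.92  1.41  0.45  0.41  0.08 -1.19  0.03]
knobs
[ 473.4885091  -336.62279966] [ 0.64810858 -0.40687391 -0.06169909 -0.81618059]
```

```bash
cat > plan.py <<'E'
from h import *
Y=np.radians(73.4); rx=np.array([np.cos(Y),np.sin(Y),0]); ry=np.array([-np.sin(Y),np.cos(Y),0]); ez=np.array([0,0,1.])
L0=np.array([505.8,268.9,105.]); ax=.8660254*rx+.5*ez; n=-.5*rx+.8660254*ez
def frame(z,y): z=np.array(z,float)/np.linalg.norm(z); y=np.array(y,float); return R.from_matrix(np.c_[np.cross(y,z),y,z])
RG=frame(-n,ry)
cq=np.radians(.4); cx=np.array([np.cos(cq),np.sin(cq),0]); cy=np.array([-np.sin(cq),np.cos(cq),0]); C0=np.array([460.,-211.6,0])
RC=frame([0,0,-1],cy)
def clampW(x,y,z): return C0+x*cx+y*cy+z*ez
def cur(): 
    s=arm.read_state(); return np.array(s['position']),R.from_quat(s['ee_rot']),s
def rows(p0,R0,p1,R1,N,jaw,pd=2,rd=1):
    out=[];p=np.array(p0,float);r=R0
    for k in range(1,N+1):
        # target along path
        f=k/N
        rt=R0*R.from_rotvec(f*(R0.inv()*R1).as_rotvec()); pt=p0+f*(np.array(p1)-p0)
        d=np.round(r.inv().apply(pt-p)/10,pd); a=np.round(np.degrees((r.inv()*rt).as_rotvec()),rd)
        out.append([[float(x)+0 for x in d],[float(x)+0 for x in a],jaw])
        p=p+r.apply(d*10); r=r*R.from_rotvec(np.radians(a))
    mt=max(np.linalg.norm(o[0])*10 for o in out);mr=max(np.linalg.norm(o[1]) for o in out)
    print('[' + ',\n'.join('[[%g,%g,%g],[%g,%g,%g],%g]'%(*o[0],*o[1],o[2]) for o in out)+']'); print('max',round(mt,1),round(mr,1))
    return p,r
def show():
    p,r,s=cur(); print('t',round(s['clock'],2),'p',p.round(1),'F',np.round(s['contact_force'],1),'w',round(s['gripper_width'],1),'j',np.round(s['joints'],2)); return p,r
E
python3 - <<'E'
from plan import *
p,r=show()
g=L0-8*ax
print(g, (r.inv()*RG).as_rotvec()*57.3)
q,rr=rows(p,r,[320,190,260],RG,13,8.5)
print(q)
q,rr=rows(q,rr,g+21*-n+130*n,RG,5,8.5); print(q)
E
```

```text
t 1.4 p [175.6 599.8 231.3] F [-0.4  0.3 -0.4] w 85.4 j [ 1.54  0.38  0.01  0.   -1.19 -0.26]
[503.82069294 262.26054647 101.        ] [ 23.5880782  -23.47513123  88.03136375]
[[[1.95,2.71,-0.22],[1.8,-1.8,6.8],8.5],
[[2.25,2.46,-0.37],[1.8,-1.8,6.7],8.5],
[[2.51,2.16,-0.51],[1.8,-1.8,6.8],8.5],
[[2.72,1.83,-0.66],[1.9,-1.8,6.8],8.5],
[[2.9,1.48,-0.81],[1.8,-1.8,6.8],8.5],
[[3.02,1.09,-0.94],[1.8,-1.8,6.7],8.5],
[[3.1,0.71,-1.06],[1.8,-1.8,6.8],8.5],
[[3.12,0.3,-1.17],[1.8,-1.8,6.8],8.5],
[[3.1,-0.11,-1.28],[1.8,-1.8,6.7],8.5],
[[3.01,-0.51,-1.36],[1.8,-1.8,6.8],8.5],
[[2.89,-0.9,-1.44],[1.8,-1.9,6.8],8.5],
[[2.72,-1.28,-1.49],[1.8,-1.8,6.8],8.5],
[[2.49,-1.64,-1.53],[1.9,-1.8,6.7],8.5]]
max 33.6 7.3
[319.99606064 189.95555712 259.99539526]
[[[-0.52,-3.11,1.79],[0,0,0],8.5],
[[-0.51,-3.11,1.8],[0,0,0],8.5],
[[-0.52,-3.11,1.79],[0,0,0],8.5],
[[-0.52,-3.11,1.8],[0,0,0],8.5],
[[-0.52,-3.11,1.79],[0,0,0],8.5]]
max 36.3 0.0
[488.29453677 210.04477506 195.4260817 ]
```

Emit:
jog_arm --rows '[[[1.95, 2.71, -0.22], [1.8, -1.8, 6.8], 8.5], [[2.25, 2.46, -0.37], [1.8, -1.8, 6.7], 8.5], [[2.51, 2.16, -0.51], [1.8, -1.8, 6.8], 8.5], [[2.72, 1.83, -0.66], [1.9, -1.8, 6.8], 8.5], [[2.9, 1.48, -0.81], [1.8, -1.8, 6.8], 8.5], [[3.02, 1.09, -0.94], [1.8, -1.8, 6.7], 8.5], [[3.1, 0.71, -1.06], [1.8, -1.8, 6.8], 8.5], [[3.12, 0.3, -1.17], [1.8, -1.8, 6.8], 8.5], [[3.1, -0.11, -1.28], [1.8, -1.8, 6.7], 8.5], [[3.01, -0.51, -1.36], [1.8, -1.8, 6.8], 8.5]]'

```text
clock: 2.65
position: [286.8, 283.5, 253.8]
ee_rot: [0.719, -0.662, -0.125, -0.168]
contact_force: [1.0, 0.5, -0.1]
gripper_width: 85.2
```

```bash
python3 - <<'E'
from plan import *
p,r=show(); print((r.inv()*RG).as_rotvec()*57.3)
g=L0-8*ax
q,rr=rows(p,r,[320,190,260],RG,4,8.5)
q,rr=rows(q,rr,g+21*-n+110*n,RG,6,8.5); print(q)
E
```

```text
t 2.65 p [286.8 283.5 253.8] F [ 1.   0.5 -0.1] w 85.2 j [ 1.04 -0.18 -0.56 -0.23 -0.81 -0.83]
[ 5.3710586  -5.36082859 20.15769747]
[[[2.14,-0.68,-1.06],[1.3,-1.3,5],8.5],
[[2.05,-0.89,-1.09],[1.4,-1.4,5.1],8.5],
[[1.94,-1.1,-1.11],[1.3,-1.3,5],8.5],
[[1.8,-1.28,-1.13],[1.4,-1.4,5.1],8.5]]
max 24.9 5.5
[[[-0.43,-2.59,1.83],[0,0,0],8.5],
[[-0.44,-2.59,1.83],[0,0,0],8.5],
[[-0.43,-2.59,1.83],[0,0,0],8.5],
[[-0.43,-2.59,1.82],[0,0,0],8.5],
[[-0.43,-2.59,1.83],[0,0,0],8.5],
[[-0.44,-2.6,1.83],[0,0,0],8.5]]
max 32.1 0.0
[491.16104332 219.62093756 178.11350785]
```

Emit:
jog_arm --rows '[[[2.14, -0.68, -1.06], [1.3, -1.3, 5], 8.5], [[2.05, -0.89, -1.09], [1.4, -1.4, 5.1], 8.5], [[1.94, -1.1, -1.11], [1.3, -1.3, 5], 8.5], [[1.8, -1.28, -1.13], [1.4, -1.4, 5.1], 8.5], [[-0.43, -2.59, 1.83], [0, 0, 0], 8.5], [[-0.44, -2.59, 1.83], [0, 0, 0], 8.5], [[-0.43, -2.59, 1.83], [0, 0, 0], 8.5], [[-0.43, -2.59, 1.82], [0, 0, 0], 8.5], [[-0.43, -2.59, 1.83], [0, 0, 0], 8.5], [[-0.44, -2.6, 1.83], [0, 0, 0], 8.5]]'

```text
clock: 3.9
position: [492.4, 221.3, 177.5]
ee_rot: [-0.578, 0.774, 0.154, 0.207]
contact_force: [0.6, -0.3, 0.5]
gripper_width: 84.7
```

```bash
python3 - <<'E'
from plan import *
im={n:eyes.get_image(n) for n in cm}
p,r=show(); print((r.inv()*RG).as_rotvec()*57.3)
g=L0-8*ax
for n_ in cm:
    u=proj(n_,[p])[0]; print(n_,u)
a=im['side'][60:200,250:430,::-1]; cv2.imwrite('pics/p1.png',cv2.resize(a,None,fx=4,fy=4,interpolation=cv2.INTER_CUBIC))
a=im['top'][130:270,80:260,::-1]; cv2.imwrite('pics/p2.png',cv2.resize(a,None,fx=4,fy=4,interpolation=cv2.INTER_CUBIC))
q,rr=rows(p,r,g+21*-n,RG,6,8.5); print(q)
E
```

```text
t 4.0 p [493.  221.3 175.8] F [-0.4 -0.3  0.5] w 84.9 j [ 0.48  0.2  -0.32 -0.55 -0.76 -0.42]
[ 0.08383557 -0.19018791  0.02938142]
side [309.5704266  113.89387952]
top [145.57670756 223.38562607]
[[[0.01,0.02,1.78],[0,0,0],8.5],
[[0,0.02,1.79],[0,-0.1,0],8.5],
[[0.01,0.02,1.78],[0,0,0],8.5],
[[0.01,0.02,1.78],[0.1,0,0],8.5],
[[0.01,0.02,1.79],[0,-0.1,0],8.5],
[[0.01,0.03,1.78],[0,0,0],8.5]]
max 17.9 0.1
[506.78237428 272.36833499  82.8316178 ]
```

View pics/p1.png

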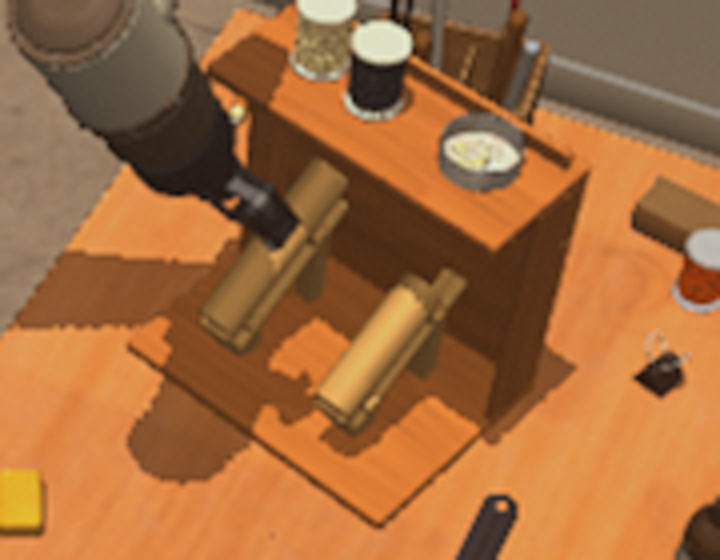

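View pics/p2.png

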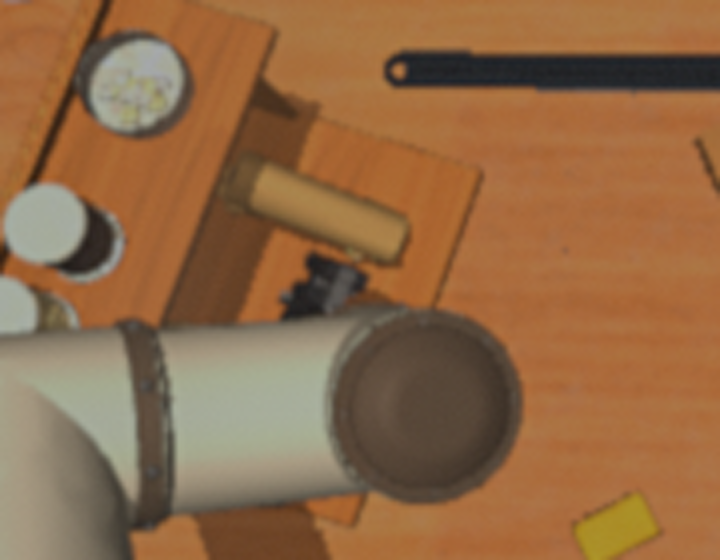

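Emit:
jog_arm --rows '[[[0, 0, 2], [0, 0, 0], 8.5], [[0, 0, 2], [0, -0.1, 0], 8.5], [[0, 0, 2], [0, 0, 0], 8.5], [[0, 0, 1.5], [0, 0, 0], 8.5], [[0, 0.1, 1.2], [0, 0, 0], 8.5], [[0, 0, 1], [0, 0, 0], 8.5], [[0, 0, 0.8], [0, 0, 0], 8.5], [[0, 0, 0], [0, 0, 0], 8.5]]'

```text
clock: 5.0
position: [505.2, 271.9, 86.4]
ee_rot: [-0.578, 0.774, 0.155, 0.207]
contact_force: [0.4, 0.4, 0.0]
gripper_width: 85.3
```

```bash
python3 - <<'E'
from plan import *
im=eyes.get_image('side')
p,r=show(); print((r.inv()*RG).as_rotvec()*57.3)
g=L0-8*ax; d=p-(g-21*n); print('rel tool',r.inv().apply(d))
a=im[80:180,270:380,::-1]; cv2.imwrite('pics/p3.png',cv2.resize(a,None,fx=6,fy=6,interpolation=cv2.INTER_CUBIC))
E
```

```text
t 5.05 p [505.3 271.9  86.8] F [-0.6 -0.4 -0.5] w 85.1 j [ 0.54  0.36 -0.33 -0.66 -0.58 -0.32]
[0.0337969  0.02520103 0.14118658]
rel tool [-1.26390195  1.31382062 -3.93080447]
```

View pics/p3.png

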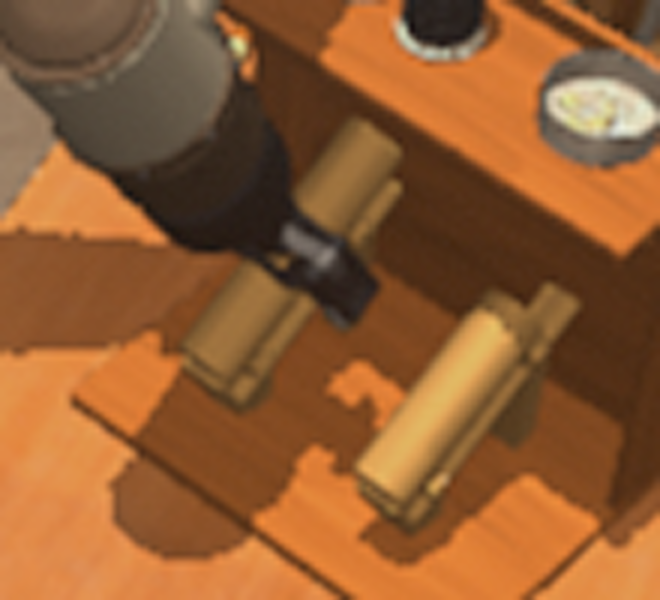

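Emit:
jog_arm --rows '[[[0, -0.1, 0.4], [0, 0, 0], 8.5], [[0, 0, 0], [0, 0, 0], 5], [[0, 0, 0], [0, 0, 0], 4.4], [[0, 0, 0], [0, 0, 0], 4.0], [[0, 0, 0], [0, 0, 0], 3.8]]'

```text
clock: 5.68
position: [506.7, 273.5, 83.5]
ee_rot: [-0.578, 0.774, 0.155, 0.208]
contact_force: [-0.6, -0.3, -0.6]
gripper_width: 37.9
```

```bash
python3 - <<'E'
from plan import *
show()
E
```

```text
t 5.67 p [506.7 273.5  83.5] F [-0.6 -0.3 -0.6] w 37.9 j [ 0.54  0.37 -0.32 -0.67 -0.58 -0.31]
```

No side force with 38 mm between the fingers, so they are centred on the roller to within 1 mm. Closing.

Emit:
jog_arm --rows '[[[0, 0, 0], [0, 0, 0], 3], [[0, 0, 0], [0, 0, 0], 2.5], [[0, 0, 0], [0, 0, 0], 2.5], [[0, 0, -0.5], [0, 0, 0], 2.5], [[0, 0, -0.6], [0, 0, 0], 2.5], [[0, 0, -0.6], [0, 0, 0], 2.5], [[0, 0, -0.6], [0, 0, 0], 2.5], [[0, 0, -0.6], [0, 0, 0], 2.5]]'

```text
clock: 6.68
position: [502.3, 259.1, 108.7]
ee_rot: [-0.578, 0.774, 0.155, 0.207]
contact_force: [0.1, -0.7, -1.7]
gripper_width: 34.8
```

```bash
python3 - <<'E'
from plan import *
im=eyes.get_image('side')
p,r=show(); print((r.inv()*RG).as_rotvec()*57.3)
a=im[80:180,270:380,::-1]; cv2.imwrite('pics/p4.png',cv2.resize(a,None,fx=6,fy=6,interpolation=cv2.INTER_CUBIC))
E
```

```text
t 6.72 p [502.6 259.  109.5] F [ 0.6  0.3 -1.5] w 34.7 j [ 0.52  0.32 -0.33 -0.63 -0.62 -0.35]
[-0.00683421  0.04467535  0.15774906]
```

View pics/p4.png

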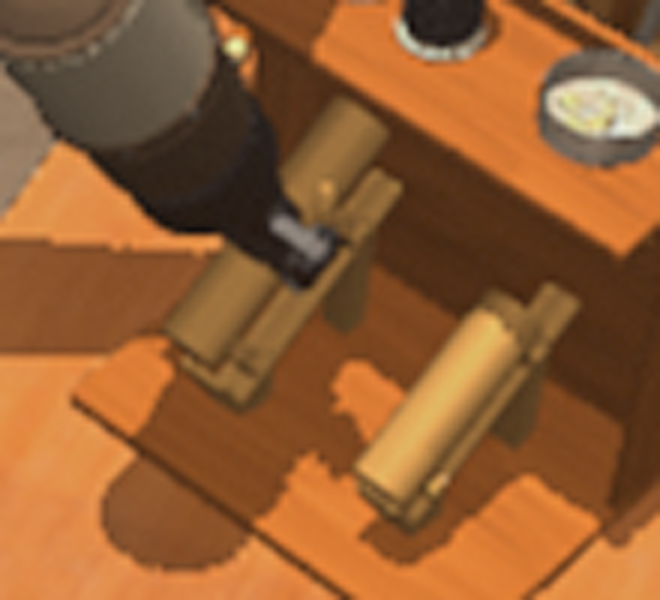

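Emit:
jog_arm --rows '[[[1.73, 0, -1.0], [0, 0, 0], 2.5], [[2.6, 0, -1.5], [0, 0, 0], 2.5], [[2.6, 0, -1.5], [0, 0, 0], 2.5], [[2.6, 0, -1.5], [0, 0, 0], 2.5], [[0, 0, -2.5], [0, 0, 0], 2.5], [[0, 0, -3], [0, 0, 0], 2.5], [[0, 0, -3], [0, 0, 0], 2.5]]'

```text
clock: 7.6
position: [458.9, 112.5, 182.8]
ee_rot: [-0.578, 0.774, 0.155, 0.208]
contact_force: [-0.8, -0.9, -1.4]
gripper_width: 34.4
```

```bash
python3 - <<'E'
from plan import *
p,r=show()
t=clampW(-8,-4.5,150); print(t,(r.inv()*RC).as_rotvec()*57.3)
q,rr=rows(p,r,t,RC,14,2.5)
E
```

```text
t 7.6 p [458.9 112.5 182.8] F [-0.8 -0.9 -1.4] w 34.4 j [ 0.25  0.12 -0.38 -0.59 -0.88 -0.2 ]
[ 452.03161063 -216.15574042  150.        ] [19.09655831 25.80738414 71.36137452]
[[[2.08,-0.62,-0.93],[1.4,1.8,5.1],2.5],
[[2.04,-0.82,-0.85],[1.3,1.9,5.1],2.5],
[[1.99,-1.02,-0.76],[1.4,1.8,5.1],2.5],
[[1.91,-1.22,-0.67],[1.4,1.9,5.1],2.5],
[[1.81,-1.39,-0.57],[1.3,1.8,5.1],2.5],
[[1.7,-1.56,-0.49],[1.4,1.9,5.1],2.5],
[[1.57,-1.72,-0.4],[1.4,1.8,5.1],2.5],
[[1.42,-1.86,-0.3],[1.3,1.9,5.1],2.5],
[[1.26,-1.99,-0.21],[1.4,1.8,5.1],2.5],
[[1.08,-2.09,-0.13],[1.3,1.8,5.1],2.5],
[[0.89,-2.19,-0.05],[1.4,1.9,5.1],2.5],
[[0.7,-2.25,0.03],[1.4,1.8,5.1],2.5],
[[0.49,-2.31,0.11],[1.3,1.9,5.1],2.5],
[[0.28,-2.33,0.17],[1.4,1.8,5.1],2.5]]
max 23.6 5.6
```

Emit:
jog_arm --rows '[[[2.08, -0.62, -0.93], [1.4, 1.8, 5.1], 2.5], [[2.04, -0.82, -0.85], [1.3, 1.9, 5.1], 2.5], [[1.99, -1.02, -0.76], [1.4, 1.8, 5.1], 2.5], [[1.91, -1.22, -0.67], [1.4, 1.9, 5.1], 2.5], [[1.81, -1.39, -0.57], [1.3, 1.8, 5.1], 2.5], [[1.7, -1.56, -0.49], [1.4, 1.9, 5.1], 2.5], [[1.57, -1.72, -0.4], [1.4, 1.8, 5.1], 2.5], [[1.42, -1.86, -0.3], [1.3, 1.9, 5.1], 2.5], [[1.26, -1.99, -0.21], [1.4, 1.8, 5.1], 2.5], [[1.08, -2.09, -0.13], [1.3, 1.8, 5.1], 2.5]]'

```text
clock: 8.85
position: [454.1, -122.2, 158.5]
ee_rot: [-0.179, 0.981, 0.048, 0.064]
contact_force: [0.9, 0.1, -3.1]
gripper_width: 34.3
```

Emit:
jog_arm --rows '[[[0.89, -2.19, -0.05], [1.4, 1.9, 5.1], 2.5], [[0.7, -2.25, 0.03], [1.4, 1.8, 5.1], 2.5], [[0.49, -2.31, 0.11], [1.3, 1.9, 5.1], 2.5], [[0.28, -2.33, 0.17], [1.4, 1.8, 5.1], 2.5], [[0, 0, 0], [0, 0, 0], 2.5], [[0, 0, 0], [0, 0, 0], 2.5]]'

```text
clock: 9.6
position: [452.2, -215.0, 149.0]
ee_rot: [-0.004, 1.0, 0.001, 0.0]
contact_force: [0.4, -0.4, -2.4]
gripper_width: 34.7
```

```bash
cat > look.py <<'E'
from ov import *; from plan import *
import sys
tag=sys.argv[1]
im={k:eyes.get_image(k) for k in cm}
p,r=show(); e=(RC.inv()*r).as_rotvec()*57.3; print('rot err tool',e)
c=r.inv().apply(p-clampW(0,0,0)); lp=np.array([(p-C0)@cx,(p-C0)@cy,p[2]]); print('TCP in clamp',lp.round(1))
# predicted roller
o=float(sys.argv[2]) if len(sys.argv)>2 else 8
M=r.as_matrix(); cen=p-21*M[:,2]-o*M[:,0]; a=M[:,0]
L=[]
th=np.linspace(0,2*np.pi,25)
for s in(-75,75): L.append((np.array([cen+s*a+18*(np.cos(k)*M[:,1]+np.sin(k)*M[:,2]) for k in th]),(255,0,255)))
L.append((np.array([cen-75*a,cen+75*a]),(255,0,255)))
for k,b in(("side",(180,190,280,290)),("top",(275,195,385,290))):
    overlay(k,np.ascontiguousarray(im[k][:,:,::-1]),[],b,6,f'pics/{tag}_{k}.png')
    overlay(k,np.ascontiguousarray(im[k][:,:,::-1]),L+clamp_lines([460,-211.6,cq]),b,6,f'pics/{tag}_{k}_o.png')
E
python3 look.py c1
```

```text
t 9.7 p [ 452.4 -214.9  149.3] F [-0.1 -0.3 -1.9] w 34.6 j [-0.12  0.26 -0.41 -0.   -0.91 -1.44]
rot err tool [-0.0420487  -0.0482839  -0.02652735]
TCP in clamp [ -7.6  -3.2 149.3]
```

View pics/c1_side_o.png

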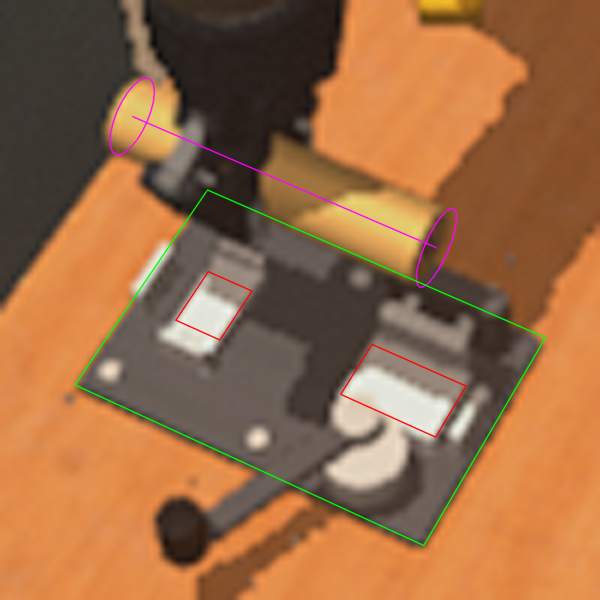

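View pics/c1_top_o.png

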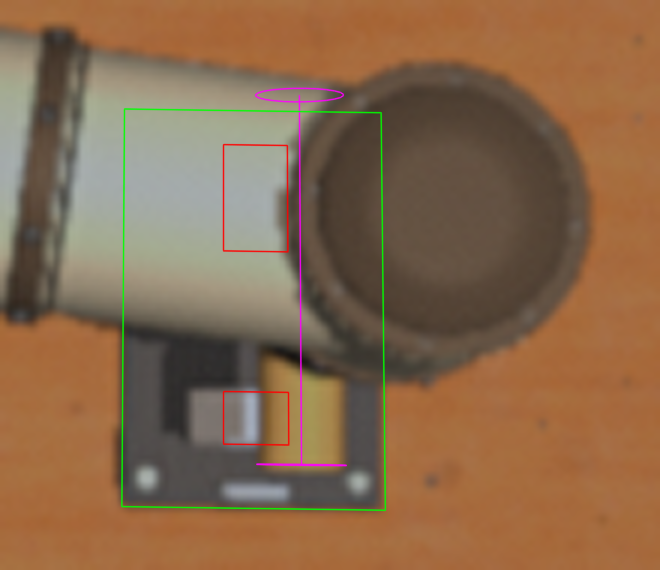

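Emit:
jog_arm --rows '[[[-0.25, 0, 2.5], [0, 0, 0], 2.5], [[0, 0, 3], [0, 0, 0], 2.5], [[0, 0, 2], [0, 0, 0], 2.5], [[0, 0, 1.5], [0, 0, 0], 2.5], [[0, 0, 0], [0, 0, 0], 2.5]]'

```text
clock: 10.32
position: [454.3, -214.8, 58.4]
ee_rot: [-0.004, 1.0, 0.0, -0.001]
contact_force: [1.1, 0.2, -1.4]
gripper_width: 34.3
```

```bash
python3 look.py c2 11
```

```text
t 10.43 p [ 455.6 -215.1   59.8] F [-0.3  0.4 -1.7] w 34.6 j [-0.12  0.38 -0.5  -0.   -0.68 -1.44]
rot err tool [-0.00218008 -0.07809949 -0.02981259]
TCP in clamp [-4.4 -3.5 59.8]
```

View pics/c2_side.png

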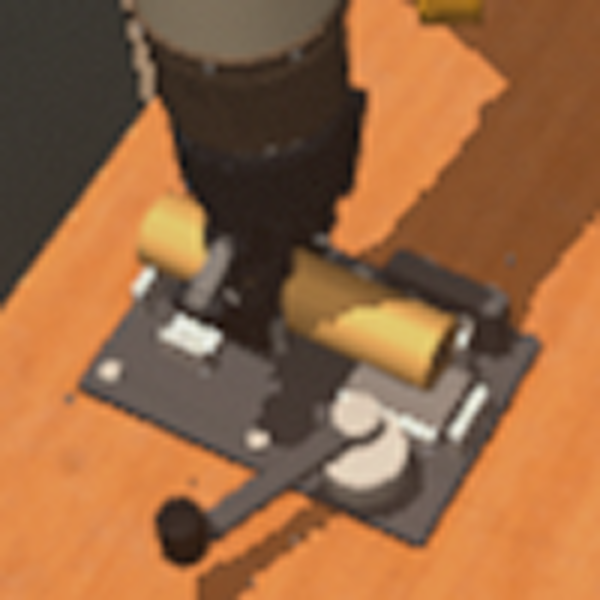

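View pics/c2_top_o.png

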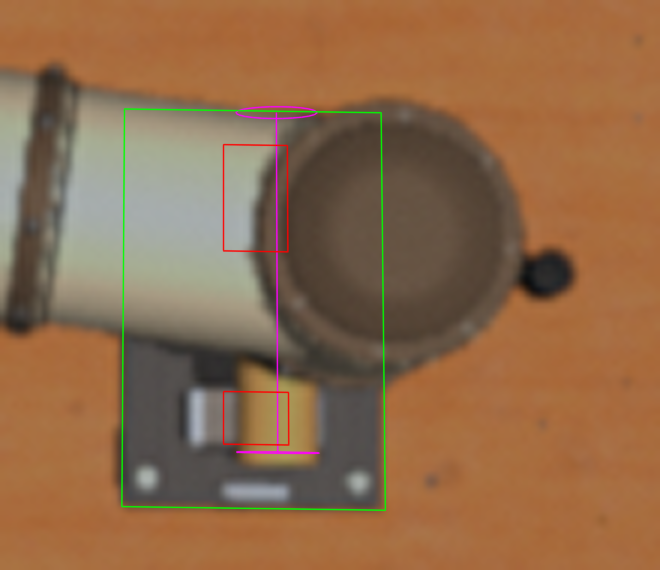

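Emit:
jog_arm --rows '[[[0, 0, 1.2], [0, 0, 0], 2.5], [[0, 0, 1.0], [0, 0, 0], 2.5], [[0, 0, 0.8], [0, 0, 0], 2.5], [[0, 0, 0.4], [0, 0, 0], 2.5], [[0, 0, 0], [0, 0, 0], 2.5]]'

```text
clock: 11.05
position: [454.9, -215.3, 24.7]
ee_rot: [-0.003, 1.0, 0.0, -0.0]
contact_force: [-0.4, 0.4, -1.6]
gripper_width: 34.3
```

```bash
python3 look.py c3 5.5
```

```text
t 11.15 p [ 455.2 -215.3   25.2] F [-0.2  0.6 -1.7] w 34.2 j [-0.12  0.44 -0.53 -0.   -0.6  -1.44]
rot err tool [-0.01394685 -0.03201129  0.0222117 ]
TCP in clamp [-4.8 -3.7 25.2]
```

View pics/c3_side.png

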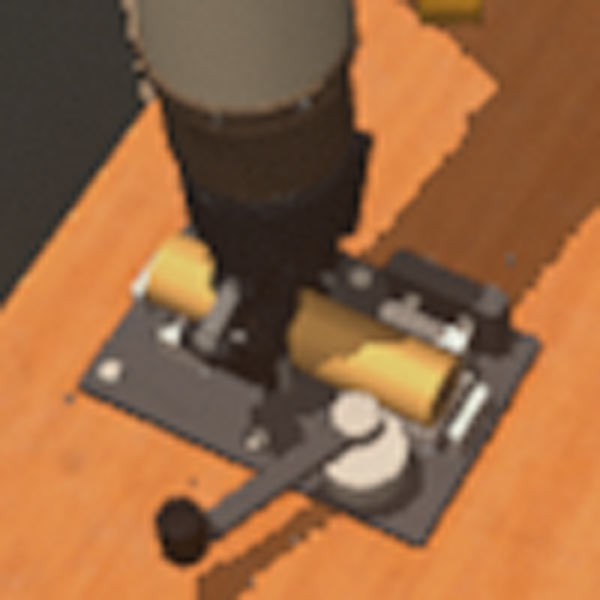

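The roller sits between jaw and cam, a few mm above the rests, and there is no side force. I'll go down in small steps.

Emit:
jog_arm --rows '[[[0, 0, 0.2], [0, 0, 0], 2.5], [[0, 0, 0.15], [0, 0, 0], 2.5], [[0, 0, 0.1], [0, 0, 0], 2.5], [[0, 0, 0], [0, 0, 0], 2.5]]'

```text
clock: 11.65
position: [455.0, -215.2, 20.5]
ee_rot: [-0.003, 1.0, 0.0, 0.0]
contact_force: [-1.3, -0.8, -1.1]
gripper_width: 34.4
```

Emit:
jog_arm --rows '[[[0, 0, 0.1], [0, 0, 0], 2.5], [[0, 0, 0], [0, 0, 0], 2.5]]'

```text
clock: 11.9
position: [455.0, -215.3, 19.5]
ee_rot: [-0.003, 1.0, 0.0, 0.0]
contact_force: [-0.4, -0.2, -1.3]
gripper_width: 34.4
```

Emit:
jog_arm --rows '[[[0, 0, 0.1], [0, 0, 0], 2.5], [[0, 0, 0], [0, 0, 0], 2.5]]'

```text
clock: 12.15
position: [455.1, -215.3, 19.2]
ee_rot: [-0.003, 1.0, 0.0, 0.0]
contact_force: [-1.7, 0.7, 4.1]
gripper_width: 34.7
```

Emit:
jog_arm --rows '[[[0, 0, 0.1], [0, 0, 0], 2.5], [[0, 0, 0], [0, 0, 0], 2.5]]'

```text
clock: 12.4
position: [455.1, -215.3, 19.1]
ee_rot: [-0.004, 1.0, 0.0, 0.0]
contact_force: [-3.5, 2.9, 11.9]
gripper_width: 34.5
```

Emit:
jog_arm --rows '[[[0, 0, -0.1], [0, 0, 0], 2.5], [[0, 0, 0], [0, 0, 0], 3.6], [[0, 0, 0], [0, 0, 0], 4.2], [[0, 0, 0], [0, 0, 0], 5], [[0, 0, 0], [0, 0, 0], 6]]'

```text
clock: 13.02
position: [455.1, -215.3, 18.4]
ee_rot: [-0.003, 1.0, 0.0, 0.0]
contact_force: [-0.4, 0.4, -0.2]
gripper_width: 59.9
```

```bash
python3 look.py c4 5.5
```

```text
t 13.12 p [ 455.1 -215.3   18.5] F [-1.4 -0.7  0.3] w 60.0 j [-0.12  0.45 -0.54 -0.   -0.58 -1.44]
rot err tool [-0.01987    -0.00895488  0.02131709]
TCP in clamp [-4.9 -3.6 18.5]
```

View pics/c4_side.png

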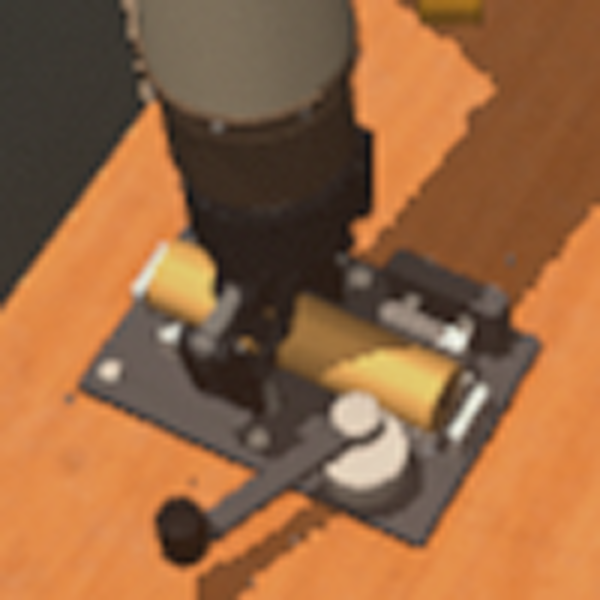

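```bash
cat >> plan.py <<'E'
PV=clampW(50,-38,0)
def lev(th): # th world deg of lever -> TCP xy, rot
    t=np.radians(th); u=np.array([np.cos(t),np.sin(t),0]); y=-np.array([-np.sin(t),np.cos(t),0])
    return PV+95*u, frame([0,0,-1],y)
E
python3 - <<'E'
from plan import *
p,r=show()
u=p+[0,0,130]
print(PV, [lev(a)[0].round(1) for a in(-115,-112,-118,-45)])
k=np.array([472,-335.8,150]); RK=lev(-115)[1]
rows(u,r,k,RK,8,6)
E
```

```text
t 13.12 p [ 455.1 -215.3   18.5] F [-1.4 -0.7  0.3] w 60.0 j [-0.12  0.45 -0.54 -0.   -0.58 -1.44]
[ 510.26406943 -249.25001095    0.        ] [array([ 470.1, -335.3,    0. ]), array([ 474.7, -337.3,    0. ]), array([ 465.7, -333.1,    0. ]), array([ 577.4, -316.4,    0. ])]
[[[-0.2,-1.51,-0.02],[0,0,-8.1],6],
[[0.01,-1.52,-0.02],[0,0,-8.1],6],
[[0.23,-1.5,-0.02],[0,0,-8],6],
[[0.43,-1.46,-0.02],[0,0,-8.1],6],
[[0.64,-1.38,-0.02],[0,0,-8.1],6],
[[0.82,-1.28,-0.01],[0,0,-8.1],6],
[[1,-1.15,-0.02],[0,0,-8],6],
[[1.15,-1,-0.02],[0,0,-8.1],6]]
max 15.2 8.1
```

Emit:
jog_arm --rows '[[[0, 0, -1], [0, 0, 0], 6], [[0, 0, -2.5], [0, 0, 0], 6], [[0, 0, -3.5], [0, 0, 0], 6], [[0, 0, -3.5], [0, 0, 0], 6], [[0, 0, -2.5], [0, 0, 0], 6]]'

```text
clock: 13.75
position: [455.5, -215.4, 151.1]
ee_rot: [-0.003, 1.0, -0.0, 0.002]
contact_force: [-0.1, 0.4, 0.3]
gripper_width: 60.2
```

Emit:
jog_arm --rows '[[[-0.2, -1.51, 0], [0, 0, -8.1], 5.5], [[0, -1.52, 0], [0, 0, -8.1], 5.5], [[0.23, -1.5, 0], [0, 0, -8], 5.5], [[0.43, -1.46, 0], [0, 0, -8.1], 5.5], [[0.64, -1.38, 0], [0, 0, -8.1], 5.5], [[0.82, -1.28, 0], [0, 0, -8.1], 5.5], [[1, -1.15, 0], [0, 0, -8], 5.5], [[1.15, -1, 0], [0, 0, -8.1], 5.5], [[0, 0, 0], [0, 0, 0], 5.5], [[0, 0, 0], [0, 0, 0], 5.5]]'

```text
clock: 15.0
position: [471.7, -335.5, 148.8]
ee_rot: [-0.536, 0.844, 0.0, 0.0]
contact_force: [-0.3, 0.4, -0.3]
gripper_width: 55.1
```

```bash
cat > look2.py <<'E'
from plan import *
import sys
im={k:eyes.get_image(k) for k in cm}
p,r=show(); v=p-PV; M=r.as_matrix()
print('lever ang TCP',np.degrees(np.arctan2(v[1],v[0])).round(1),'rad',np.hypot(*v[:2]).round(1),'tool y yaw',np.degrees(np.arctan2(M[1,1],M[0,1])).round(1),'z tilt',M[:,2].round(3))
for k,b in(("side",(170,190,290,290)),("top",(270,195,390,290))):
    x0,y0,x1,y1=b; cv2.imwrite(f'pics/{sys.argv[1]}_{k}.png',cv2.resize(im[k][y0:y1,x0:x1,::-1],None,fx=6,fy=6,interpolation=cv2.INTER_CUBIC))
E
python3 look2.py k1
```

```text
t 15.1 p [ 471.9 -335.3  148.8] F [ 0.2 -0.  -0. ] w 55.3 j [-0.34  0.38 -0.22 -0.   -0.97 -0.1 ]
lever ang TCP -114.1 rad 94.2 tool y yaw 154.9 z tilt [ 0.  0. -1.]
```

View pics/k1_side.png

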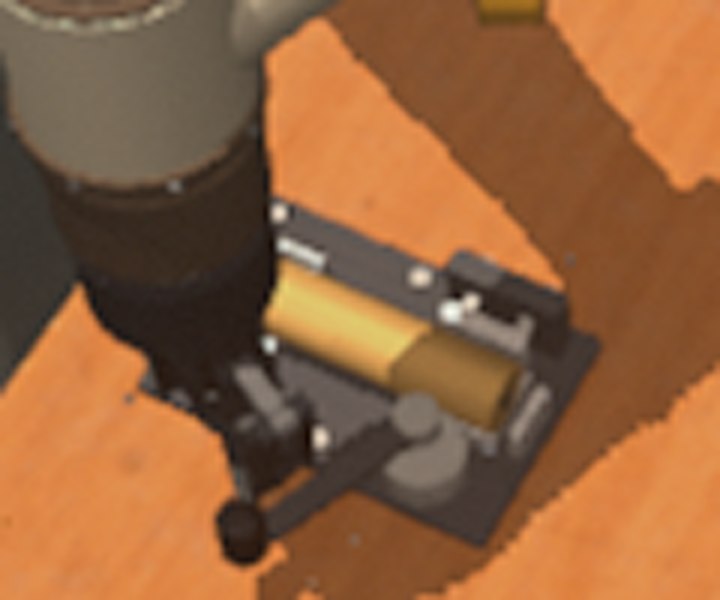

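View pics/k1_top.png

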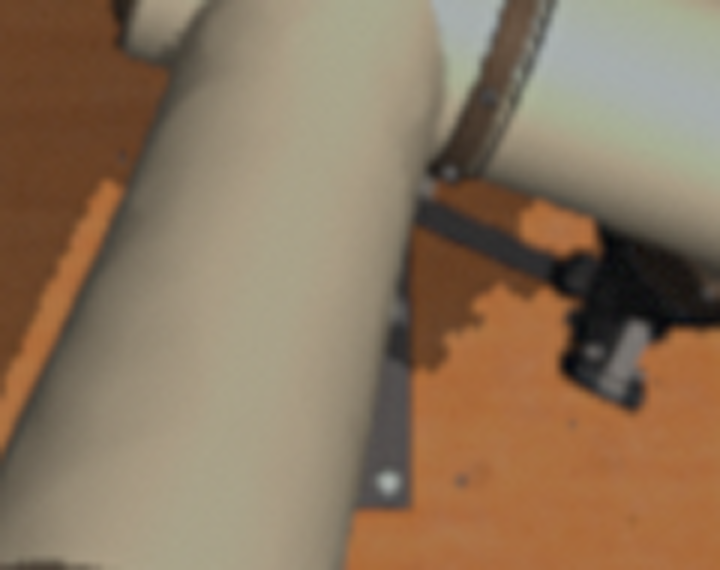

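```bash
python3 - <<'E'
from plan import *
for a in(-112,-115,-118,-121):
    q=lev(a)[0]; print(a,proj('side',q+[0,0,66])[0],proj('top',q+[0,0,82])[0])
E
```

```text
-112 [210.75903325 278.596627  ] [366.82206833 239.16933863]
-115 [209.65648264 277.2708392 ] [366.10093403 240.87376949]
-118 [208.6405285  275.89424197] [365.28916318 242.53712709]
-121 [207.71371953 274.47113121] [364.38883607 244.15467973]
```

Emit:
jog_arm --rows '[[[0, 0, 2.5], [0, 0, 0], 5.5], [[0, 0, 2.5], [0, 0, 0], 5.5], [[0, 0, 1.5], [0, 0, 0], 5.5], [[0, 0, 1.2], [0, 0, 0], 5.5], [[0, 0, 0.9], [0, 0, 0], 5.5], [[0, 0, 0], [0, 0, 0], 4.5], [[0, 0, 0], [0, 0, 0], 3.5], [[0, 0, 0], [0, 0, 0], 2.9], [[0, 0, 0], [0, 0, 0], 2.9]]'

```text
clock: 16.23
position: [472.2, -335.9, 63.0]
ee_rot: [-0.537, 0.844, -0.0, 0.0]
contact_force: [-0.0, 0.5, -0.2]
gripper_width: 29.0
```

```bash
python3 look2.py k2
```

```text
t 16.32 p [ 472.1 -335.9   62.8] F [ 1.1  0.3 -0.1] w 29.0 j [-0.34  0.48 -0.31 -0.   -0.78 -0.1 ]
lever ang TCP -113.8 rad 94.7 tool y yaw 155.0 z tilt [ 0.001  0.    -1.   ]
```

View pics/k2_side.png

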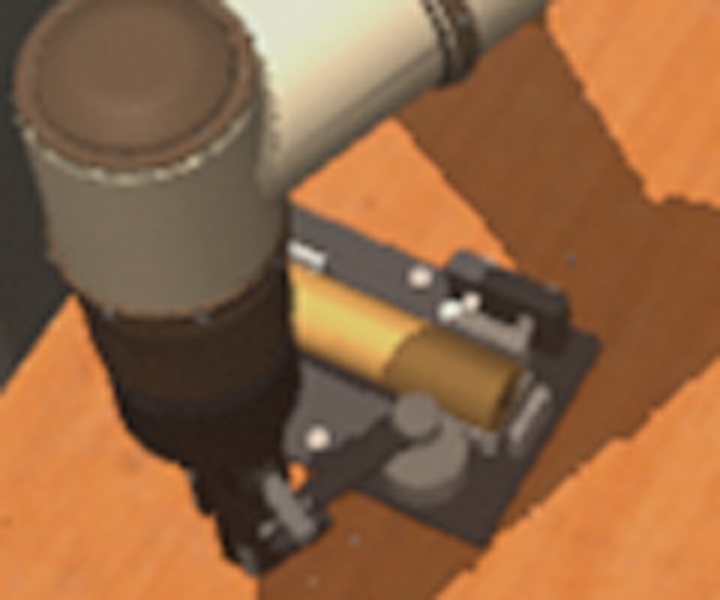

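Emit:
jog_arm --rows '[[[-0.036, -0.828, 0], [0, 0, -5], 2.9], [[-0.036, -0.828, 0], [0, 0, -5], 2.9], [[-0.036, -0.828, 0], [0, 0, -5], 2.9], [[-0.036, -0.828, 0], [0, 0, -5], 2.9], [[0, 0, 0], [0, 0, 0], 2.9], [[0, 0, 0], [0, 0, 0], 2.9]]'

```text
clock: 17.08
position: [503.9, -344.4, 62.6]
ee_rot: [-0.675, 0.738, -0.0, 0.0]
contact_force: [0.4, -0.4, 0.8]
gripper_width: 29.2
```

```bash
cat > frc.py <<'E'
from plan import *
p,r=show(); s=arm.read_state(); v=p-PV; M=r.as_matrix()
print('lever ang TCP',np.degrees(np.arctan2(v[1],v[0])).round(1),'rad',np.hypot(*v[:2]).round(1),'yaw',np.degrees(np.arctan2(M[1,1],M[0,1])).round(1),'F tool',M.T@s['contact_force'])
E
python3 frc.py
```

```text
t 17.07 p [ 503.9 -344.4   62.6] F [ 0.4 -0.4  0.8] w 29.2 j [-0.33  0.52 -0.23 -0.   -0.81  0.25]
lever ang TCP -93.8 rad 95.4 yaw 174.9 F tool [ 0.32921774 -0.45829045 -0.83631104]
```

Emit:
jog_arm --rows '[[[-0.036, -0.828, 0], [0, 0, -5], 2.9], [[-0.029, -0.66, 0], [0, 0, -4], 2.9], [[0, 0, 0], [0, 0, 0], 2.9], [[0, 0, 0], [0, 0, 0], 2.9]]'

```text
clock: 17.58
position: [518.5, -344.4, 62.5]
ee_rot: [0.731, -0.683, -0.0, -0.0]
contact_force: [0.0, 0.5, -0.3]
gripper_width: 29.2
```

```bash
python3 frc.py; python3 look2.py k3
```

```text
t 17.57 p [ 518.5 -344.4   62.5] F [ 0.   0.5 -0.3] w 29.2 j [-0.33  0.54 -0.2  -0.   -0.83  0.4 ]
lever ang TCP -85.1 rad 95.5 yaw -176.1 F tool [-0.44859595 -0.03866688  0.25169792]
t 17.68 p [ 518.5 -344.4   62.5] F [-1.2  0.7  0.1] w 29.0 j [-0.33  0.54 -0.2  -0.   -0.83  0.4 ]
lever ang TCP -85.0 rad 95.5 tool y yaw -176.1 z tilt [ 0.  0. -1.]
```

View pics/k3_side.png

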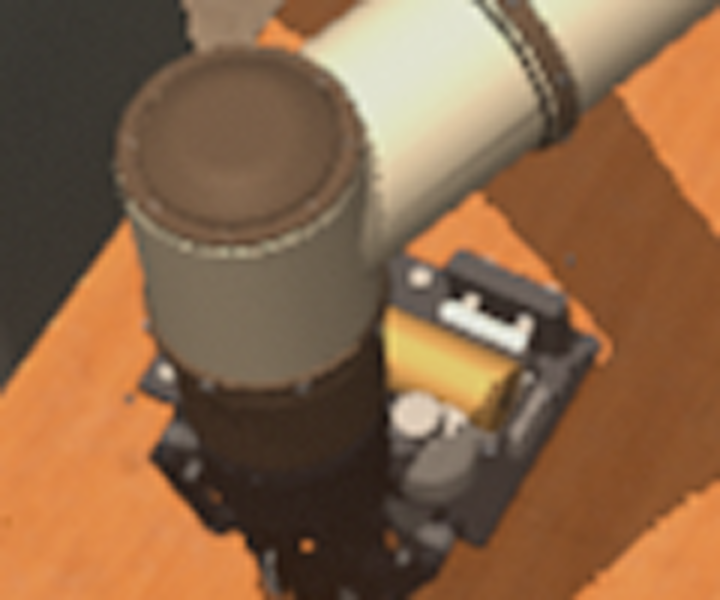

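Emit:
jog_arm --rows '[[[-0.013, -0.497, 0], [0, 0, -3], 2.9], [[-0.013, -0.497, 0], [0, 0, -3], 2.9], [[0, 0, 0], [0, 0, 0], 2.9], [[0, 0, 0], [0, 0, 0], 2.9]]'

```text
clock: 18.18
position: [528.3, -343.2, 62.5]
ee_rot: [0.766, -0.643, -0.0, -0.0]
contact_force: [-1.8, 1.2, -0.3]
gripper_width: 29.0
```

```bash
python3 frc.py
```

```text
t 18.18 p [ 528.3 -343.2   62.5] F [-1.8  1.2 -0.3] w 29.0 j [-0.32  0.55 -0.18 -0.   -0.84  0.49]
lever ang TCP -79.1 rad 95.7 yaw -170.1 F tool [-1.48309496  1.52042614  0.32215827]
```

Emit:
jog_arm --rows '[[[-0.013, -0.497, 0], [0, 0, -3], 2.9], [[-0.013, -0.497, 0], [0, 0, -3], 2.9], [[0, 0, 0], [0, 0, 0], 2.9], [[0, 0, 0], [0, 0, 0], 2.9]]'

```text
clock: 18.68
position: [538.2, -341.1, 62.5]
ee_rot: [0.798, -0.602, 0.0, -0.0]
contact_force: [-0.3, -0.3, -1.0]
gripper_width: 28.9
```

```bash
python3 frc.py
```

```text
t 18.68 p [ 538.2 -341.1   62.5] F [-0.3 -0.3 -1. ] w 28.9 j [-0.31  0.56 -0.16 -0.   -0.85  0.59]
lever ang TCP -73.1 rad 96.0 yaw -164.1 F tool [0.21888865 0.36240113 0.98128687]
```

Emit:
jog_arm --rows '[[[-0.02, -0.497, 0], [0, 0, -3], 2.9], [[-0.02, -0.331, 0], [0, 0, -2], 2.9], [[0, 0, 0], [0, 0, 0], 2.9], [[0, 0, 0], [0, 0, 0], 2.9]]'

```text
clock: 19.18
position: [546.2, -338.3, 62.5]
ee_rot: [0.824, -0.567, 0.0, -0.0]
contact_force: [0.2, -0.3, -0.1]
gripper_width: 28.8
```

```bash
python3 frc.py
```

```text
t 19.18 p [ 546.2 -338.3   62.5] F [ 0.2 -0.3 -0.1] w 28.8 j [-0.3   0.57 -0.15 -0.   -0.86  0.67]
lever ang TCP -68.0 rad 96.0 yaw -159.1 F tool [ 0.34887593 -0.10698058  0.08254915]
```

Emit:
jog_arm --rows '[[[-0.02, -0.497, 0], [0, 0, -3], 2.9], [[-0.02, -0.331, 0], [0, 0, -2], 2.9], [[0, 0, 0], [0, 0, 0], 2.9], [[0, 0, 0], [0, 0, 0], 2.9]]'

```text
clock: 19.68
position: [553.9, -334.7, 62.6]
ee_rot: [0.848, -0.53, 0.0, -0.0]
contact_force: [-1.2, -0.5, -0.5]
gripper_width: 29.0
```

```bash
python3 frc.py
```

```text
t 19.68 p [ 553.9 -334.7   62.6] F [-1.2 -0.5 -0.5] w 29.0 j [-0.29  0.57 -0.13 -0.   -0.86  0.75]
lever ang TCP -62.9 rad 96.0 yaw -154.0 F tool [-0.12368352  1.2852374   0.52207126]
```

```bash
cat > frc.py <<'E'
from plan import *
F=[]
for i in range(6):
    eyes.get_image('top'); p,r,s=cur(); F.append(r.as_matrix().T@s['contact_force'])
v=p-PV;M=r.as_matrix()
print('t',s['clock'],'lever ang TCP',np.degrees(np.arctan2(v[1],v[0])).round(1),'rad',np.hypot(*v[:2]).round(1),'yaw',np.degrees(np.arctan2(M[1,1],M[0,1])).round(1),'F tool',np.mean(F,0).round(2),'y',np.round(np.array(F)[:,1],1))
E
python3 frc.py
```

```text
t 19.975 lever ang TCP -63.0 rad 96.0 yaw -154.0 F tool [-0.18  0.62  0.46] y [1.  0.3 1.1 0.3 0.3 0.8]
```

Emit:
jog_arm --rows '[[[-0.02, -0.331, 0], [0, 0, -2], 2.9], [[-0.02, -0.331, 0], [0, 0, -2], 2.9], [[0, 0, 0], [0, 0, 0], 2.9]]'

```text
clock: 20.35
position: [559.8, -331.4, 62.7]
ee_rot: [0.866, -0.5, 0.0, -0.0]
contact_force: [-1.3, -2.4, -0.2]
gripper_width: 29.0
```

```bash
python3 frc.py
```

```text
t 20.65 lever ang TCP -58.9 rad 95.7 yaw -150.0 F tool [ 0.48  0.75 -0.4 ] y [0.4 1.1 0.7 0.5 0.9 0.9]
```

Emit:
jog_arm --rows '[[[-0.015, -0.331, 0], [0, 0, -2], 2.9], [[-0.015, -0.331, 0], [0, 0, -2], 2.9], [[0, 0, 0], [0, 0, 0], 2.9]]'

```text
clock: 21.02
position: [564.6, -327.8, 62.6]
ee_rot: [0.883, -0.469, -0.0, 0.0]
contact_force: [-3.5, -3.2, 1.9]
gripper_width: 29.0
```

```bash
python3 frc.py
```

```text
t 21.325 lever ang TCP -55.3 rad 95.5 yaw -146.0 F tool [ 1.28  3.9  -1.56] y [3.2 4.2 4.2 4.7 4.2 3. ]
```

Emit:
jog_arm --rows '[[[-0.015, -0.331, 0], [0, 0, -2], 2.9], [[-0.015, -0.331, 0], [0, 0, -2], 2.9], [[0, 0, 0], [0, 0, 0], 2.9]]'

```text
clock: 21.7
position: [570.0, -323.9, 62.6]
ee_rot: [0.899, -0.438, -0.0, -0.0]
contact_force: [-2.6, -3.7, 1.1]
gripper_width: 28.8
```

```bash
python3 frc.py
```

```text
t 22.0 lever ang TCP -51.3 rad 95.6 yaw -142.0 F tool [ 1.37  4.46 -0.93] y [4.4 3.5 4.  5.3 4.6 5. ]
```

Emit:
jog_arm --rows '[[[-0.02, -0.331, 0], [0, 0, -2], 2.9], [[-0.02, -0.331, 0], [0, 0, -2], 2.9], [[0, 0, 0], [0, 0, 0], 2.9]]'

```text
clock: 22.38
position: [574.9, -319.6, 62.6]
ee_rot: [0.914, -0.407, 0.0, 0.0]
contact_force: [-3.1, -5.3, 0.7]
gripper_width: 28.6
```

```bash
python3 frc.py
```

```text
t 22.675 lever ang TCP -47.5 rad 95.5 yaw -138.0 F tool [ 1.61  5.76 -0.24] y [5.9 5.9 5.6 6.4 5.9 4.8]
```

Emit:
jog_arm --rows '[[[-0.02, -0.331, 0], [0, 0, -2], 2.9], [[-0.015, -0.249, 0], [0, 0, -1.5], 2.9], [[0, 0, 0], [0, 0, 0], 2.9]]'

```text
clock: 23.05
position: [578.7, -315.8, 62.6]
ee_rot: [0.925, -0.379, 0.0, 0.0]
contact_force: [-3.7, -6.2, 0.8]
gripper_width: 29.3
```

```bash
python3 frc.py;python3 look2.py k4
```

```text
t 23.35 lever ang TCP -44.2 rad 95.4 yaw -134.5 F tool [ 1.88  6.92 -0.23] y [6.7 7.9 6.6 6.6 7.  6.7]
t 23.45 p [ 578.7 -315.8   62.6] F [-2.9 -6.2 -0.3] w 29.0 j [-0.25  0.59 -0.1   0.   -0.88  1.05]
lever ang TCP -44.2 rad 95.5 tool y yaw -134.5 z tilt [-0. -0. -1.]
```

View pics/k4_side.png

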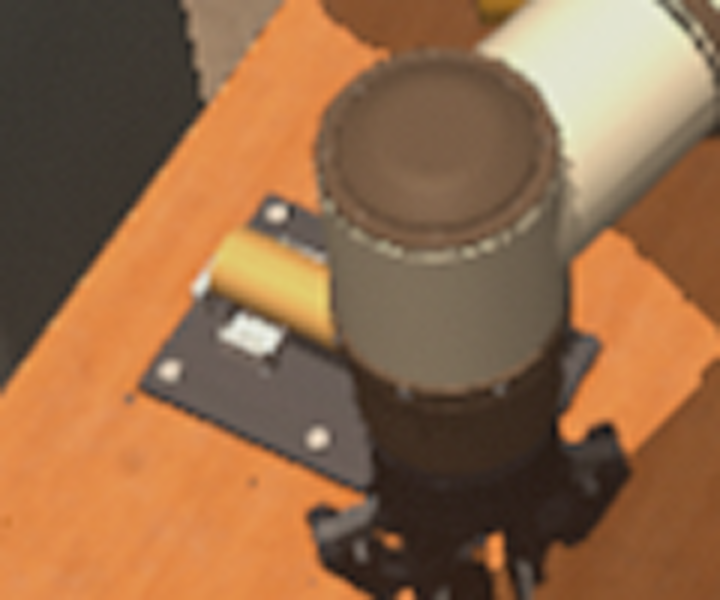

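View pics/k4_top.png

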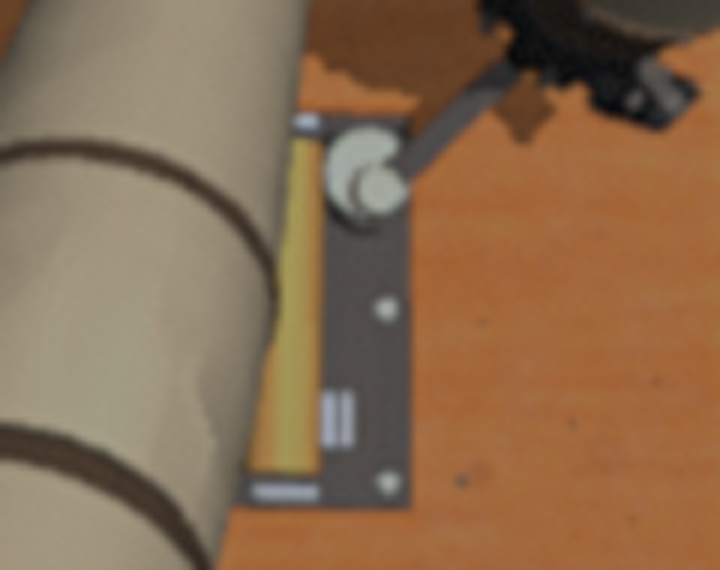

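Emit:
jog_arm --rows '[[[0, 0, 0], [0, 0, 0], 4], [[0, 0, 0], [0, 0, 0], 5], [[0, 0, 0], [0, 0, 0], 5], [[0, 0, -1], [0, 0, 0], 5], [[0, 0, -3], [0, 0, 0], 5], [[0, 0, -4], [0, 0, 0], 5], [[0, 0, -4], [0, 0, 0], 5]]'

```text
clock: 24.32
position: [579.1, -314.9, 184.6]
ee_rot: [0.925, -0.379, 0.0, -0.0]
contact_force: [-0.1, -0.7, 0.7]
gripper_width: 49.8
```

```bash
python3 - <<'E'
from plan import *
p,r=show()
rows(p,r,[330,250,270],R.from_quat([.99,-.142,0,0])*R.from_rotvec([0,0,np.radians(90)]),20,5)
E
```

```text
t 24.32 p [ 579.1 -314.9  184.6] F [-0.1 -0.7  0.7] w 49.8 j [-0.25  0.47  0.03 -0.   -1.13  1.05]
[[[-2.87,-1.14,-0.43],[0,0,3.1],5],
[[-2.92,-0.99,-0.43],[0,0,3.1],5],
[[-2.98,-0.82,-0.42],[0,0,3.1],5],
[[-3.01,-0.66,-0.43],[0,0,3.1],5],
[[-3.05,-0.5,-0.43],[0,0,3.1],5],
[[-3.07,-0.34,-0.43],[0,0,3],5],
[[-3.08,-0.17,-0.43],[0,0,3.1],5],
[[-3.09,0,-0.42],[0,0,3.1],5],
[[-3.08,0.16,-0.43],[0,0,3.1],5],
[[-3.07,0.33,-0.43],[0,0,3.1],5],
[[-3.05,0.49,-0.43],[0,0,3.1],5],
[[-3.01,0.66,-0.43],[0,0,3.1],5],
[[-2.98,0.82,-0.43],[0,0,3.1],5],
[[-2.93,0.98,-0.42],[0,0,3.1],5],
[[-2.87,1.13,-0.43],[0,0,3.1],5],
[[-2.8,1.29,-0.43],[0,0,3.1],5],
[[-2.73,1.44,-0.43],[-0.1,0,3],5],
[[-2.65,1.58,-0.42],[0,0,3.1],5],
[[-2.57,1.73,-0.43],[0,0,3.1],5],
[[-2.46,1.85,-0.42],[0,0,3.1],5]]
max 31.3 3.1
```

Emit:
jog_arm --rows '[[[-5.8, -2.1, -0.85], [0, 0, 6.2], 5], [[-6.0, -1.5, -0.85], [0, 0, 6.2], 5], [[-6.1, -0.85, -0.85], [0, 0, 6.2], 5], [[-6.1, -0.2, -0.85], [0, 0, 6.2], 5], [[-6.1, 0.5, -0.85], [0, 0, 6.2], 5], [[-6.0, 1.1, -0.85], [0, 0, 6.2], 5], [[-5.8, 1.8, -0.85], [0, 0, 6.2], 5], [[-5.5, 2.4, -0.85], [0, 0, 6.2], 5], [[-5.4, 3.0, -0.85], [0, 0, 6.2], 5]]'

```text
clock: 25.45
position: [342.8, 184.8, 260.7]
ee_rot: [-0.639, 0.769, 0.0, 0.002]
contact_force: [1.8, 0.4, -0.1]
gripper_width: 49.9
```

```bash
python3 look2.py m1; python3 - <<'E'
from plan import *
for k in cm: cv2.imwrite(f'pics/full1_{k}.png',eyes.get_image(k)[:,:,::-1])
E
```

```text
t 25.55 p [342.5 188.1 261.4] F [ 0.7 -0.4 -0.6] w 50.0 j [ 0.92 -0.06 -0.46 -0.   -1.16 -1.1 ]
lever ang TCP 111.0 rad 468.4 tool y yaw 170.1 z tilt [ 0.004  0.005 -1.   ]
```

View pics/m1_top.png

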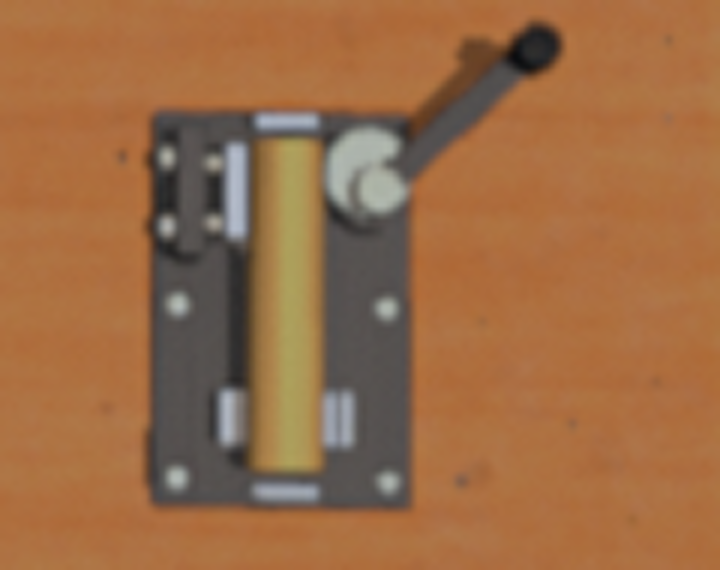

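View pics/m1_side.png

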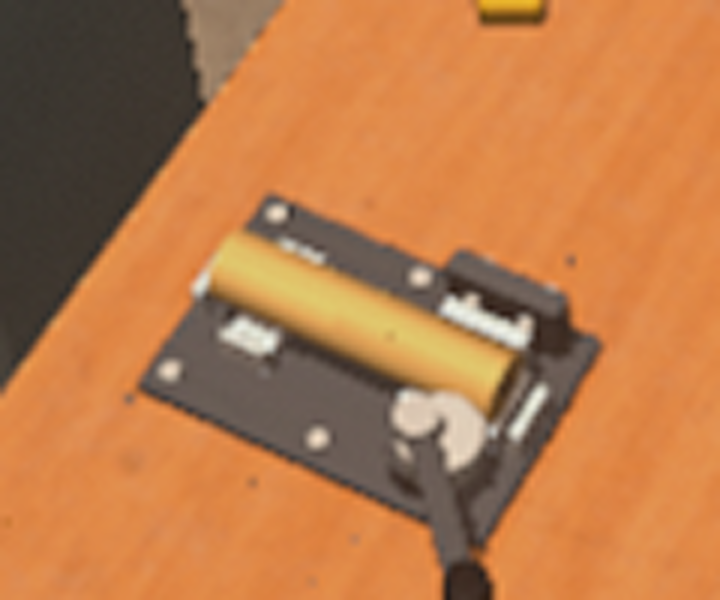

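```bash
python3 - <<'E'
import cv2,numpy as np
np.set_printoptions(linewidth=220,precision=0,suppress=True)
a=cv2.imread('pics/top0.png',0).astype(float);b=cv2.imread('pics/full1_top.png',0).astype(float)
print(np.arange(294,318))
for rws in((217,219),(219,224),(224,230),(230,233)):
    print(rws);print(a[rws[0]:rws[1],294:318].mean(0));print(b[rws[0]:rws[1],294:318].mean(0))
A=cv2.imread('pics/top0.png')[205:245,290:330];B=cv2.imread('pics/full1_top.png')[205:245,290:330]
cv2.imwrite('pics/cmp_t.png',cv2.resize(np.hstack([A,B]),None,fx=10,fy=10,interpolation=cv2.INTER_CUBIC))
A=cv2.imread('pics/side0.png')[225:265,230:275];B=cv2.imread('pics/full1_side.png')[225:265,230:275]
cv2.imwrite('pics/cmp_s.png',cv2.resize(np.hstack([A,B]),None,fx=8.8,fy=10,interpolation=cv2.INTER_CUBIC))
E
```

```text
[294 295 296 297 298 299 300 301 302 303 304 305 306 307 308 309 310 311 312 313 314 315 316 317]
(217, 219)
[108.  74.  61.  53.  44.  52.  78.  82.  82.  78.  72.  76.  76.  76.  78.  86.  86.  83.  82.  84.  84.  84.  85.  84.]
[112.  76.  64.  54.  46.  54.  80.  85.  84.  80.  74.  76.  77.  81.  89.  90.  86.  74.  75.  90.  95. 100. 104. 108.]
(219, 224)
[ 90.  61.  84. 119. 112.  74.  77.  82.  82.  83.  93. 112. 110. 105. 122. 163. 171. 169. 168. 169. 168. 168. 168. 168.]
[ 92.  63.  86. 123. 115.  77.  79.  85.  85.  86.  94. 108. 104. 115. 167. 178. 157.  96.  82. 104. 117. 130. 144. 152.]
(224, 230)
[109.  67.  45.  44.  39.  54.  81.  84.  82.  78.  68.  66.  50.  64. 118. 168. 175. 173. 172. 172. 172. 172. 172. 172.]
[112.  68.  47.  45.  41.  56.  83.  86.  85.  80.  62.  46.  52. 109. 172. 183. 160.  96.  83. 107. 120. 132. 144. 152.]
(230, 233)
[ 92.  59.  79. 119. 112.  78.  79.  81.  81.  83. 100. 126. 128. 120. 129. 167. 175. 173. 172. 172. 172. 173. 172. 172.]
[ 94.  61.  81. 122. 116.  81.  81.  84.  83.  86. 101. 125. 118. 120. 172. 182. 161.  96.  84. 109. 123. 134. 145. 153.]
```

View pics/cmp_t.png

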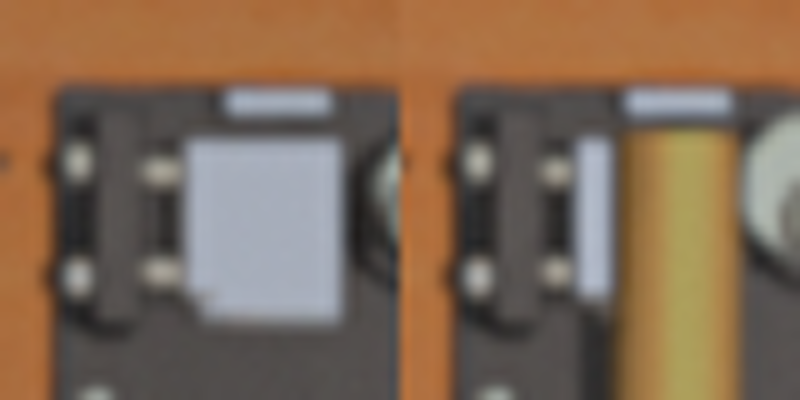

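View pics/cmp_s.png

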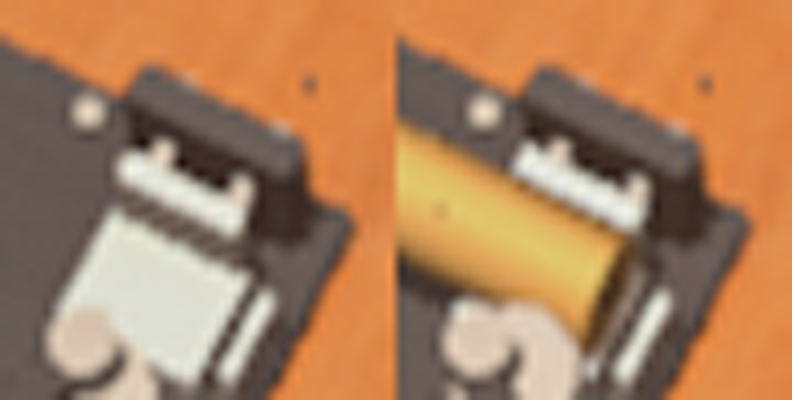

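```bash
python3 - <<'E'
from plan import *
np.set_printoptions(linewidth=220,precision=2,suppress=True)
def mv(k): 
    a=proj(k,[clampW(50,18,47)])[0];b=proj(k,[clampW(50,28,47)])[0];c=proj(k,[clampW(60,18,47)])[0]; return a,(b-a)/10,(c-a)/10
for k in cm: print(k,*mv(k))
A={k:cv2.imread(f'pics/{k}0.png',0).astype(np.float32) for k in cm};B={k:cv2.imread(f'pics/full1_{k}.png',0).astype(np.float32) for k in cm}
# sample profiles along clamp y lines at z=47, for x in 32..68, find jaw back edge
for k in cm:
    for z in(47,):
        ys=np.arange(14,44,.25); out=[]
        for I in(A[k],B[k]):
            acc=[]
            for x in (np.arange(42,59,1) if 1 else []):
                P=np.array([clampW(x,y,z) for y in ys]); u=proj(k,P).astype(np.float32)
                acc.append(cv2.remap(I,u[:,0].reshape(1,-1),u[:,1].reshape(1,-1),cv2.INTER_CUBIC)[0])
            out.append(np.mean(acc,0))
        a,b=out
        print(k); print(ys[::8]);print(a[::8]);print(b[::8])
        # falling edge of pad back: threshold crossing
        for o in out:
            for th in (90,105,120,135):
                idx=[ys[i] + .25*(o[i]-th)/(o[i]-o[i+1]) for i in range(len(ys)-1) if o[i]>=th>o[i+1]]
                print(th,np.round(idx,2),end=' | ')
            print()
E
```

```text
side [249.44 245.03] [ 0.17 -0.28] [0.32 0.14]
top [311.46 226.36] [-0.36 -0.01] [ 0.   -0.36]
side
[14. 16. 18. 20. 22. 24. 26. 28. 30. 32. 34. 36. 38. 40. 42.]
[ 95.36 129.48 183.7  219.67 231.13 222.58 189.37 121.87  57.97  47.5   51.53  48.8   49.21  64.21  84.51]
[144.74 123.5  142.52 190.45 224.95 234.34 221.75 182.14 110.03  52.75  45.27  49.07  50.58  65.03  85.11]
90 [28.85] | 105 [28.43] | 120 [28.05] | 135 [27.66] | 
90 [30.54] | 105 [30.13] | 120 [29.74] | 135 [14.71 29.35] | 
top
[14. 16. 18. 20. 22. 24. 26. 28. 30. 32. 34. 36. 38. 40. 42.]
[171.68 172.   172.33 173.7  175.17 175.2  149.96 105.3   69.17  50.83  55.36  68.26  67.66  73.21  79.8 ]
[104.28  85.69  81.86 111.48 160.52 181.03 185.94 162.59 116.81  70.1   44.82  48.41  58.31  72.84  83.07]
90 [28.81] | 105 [28.01] | 120 [27.43] | 135 [26.82] | 
90 [15.45 30.94] | 105 [30.37] | 120 [29.89] | 135 [29.34] |
```

```bash
python3 - <<'E'
from plan import *
p,r=show()
k,RK=lev(-44.5); k=k+[0,0,170]
print(k)
rows(p,r,k,RK,11,5)
E
```

```text
t 25.65 p [343.3 184.3 260. ] F [ 1.2 -0.9 -0.1] w 50.1 j [ 0.92 -0.06 -0.46 -0.   -1.16 -1.09]
[ 578.0228621  -315.83639106  170.        ]
[[[4.1,-2.9,0.81],[0,0,-5.1],5],
[[4.35,-2.51,0.82],[0,0,-5],5],
[[4.55,-2.14,0.81],[0,0,-5.1],5],
[[4.72,-1.71,0.81],[0,0,-5],5],
[[4.85,-1.3,0.81],[-0.1,0,-5.1],5],
[[4.95,-0.87,0.81],[0,0,-5],5],
[[5.01,-0.43,0.82],[0,0,-5.1],5],
[[5.02,0.02,0.81],[0,0.1,-5],5],
[[5,0.45,0.82],[0,0,-5.1],5],
[[4.94,0.9,0.82],[0,0,-5],5],
[[4.85,1.32,0.81],[0,0,-5.1],5]]
max 50.9 5.1
```

Emit:
jog_arm --rows '[[[4.1, -2.9, 0.81], [0, 0, -5.1], 5], [[4.35, -2.51, 0.82], [0, 0, -5], 5], [[4.55, -2.14, 0.81], [0, 0, -5.1], 5], [[4.72, -1.71, 0.81], [0, 0, -5], 5], [[4.85, -1.3, 0.81], [0, 0, -5.1], 5], [[4.95, -0.87, 0.81], [0, 0, -5], 5], [[5.01, -0.43, 0.82], [0, 0, -5.1], 5], [[5.02, 0.02, 0.81], [0, 0, -5], 5], [[5, 0.45, 0.82], [0, 0, -5.1], 5], [[4.94, 0.9, 0.82], [0, 0, -5], 5]]'

```text
clock: 26.9
position: [554.5, -276.5, 177.2]
ee_rot: [0.907, -0.421, -0.0, -0.0]
contact_force: [0.9, 1.0, -0.1]
gripper_width: 50.2
```

Emit:
jog_arm --rows '[[[4.85, 1.32, 0.81], [0, 0, -5.1], 5], [[0, 0, 0], [0, 0, 0], 5], [[0, 0, 0], [0, 0, 0], 5]]'

```text
clock: 27.28
position: [575.0, -319.5, 169.0]
ee_rot: [0.924, -0.382, -0.001, -0.0]
contact_force: [0.0, -0.8, -0.4]
gripper_width: 49.8
```

```bash
python3 - <<'E'
from plan import *
p,r=show()
k,RK=lev(-44.5); k=k+[0,0,62.6]
v=p-PV; print(np.degrees(np.arctan2(v[1],v[0])),np.hypot(*v[:2]))
rows(p,r,k,RK,6,5)
E
```

```text
t 27.27 p [ 575.  -319.5  169. ] F [ 0.  -0.8 -0.4] w 49.8 j [-0.26  0.49  0.01 -0.   -1.1   1.05]
-47.32606047488095 95.55341663647745
[[[-0.01,-0.08,1.77],[0,0,-0.1],5],
[[0,-0.08,1.78],[0,0,0],5],
[[-0.01,-0.08,1.77],[0,0,-0.1],5],
[[0,-0.08,1.78],[0,0.1,-0.1],5],
[[-0.01,-0.07,1.77],[0,0,0],5],
[[-0.01,-0.08,1.77],[0,0,-0.1],5]]
max 17.8 0.1
```

Emit:
jog_arm --rows '[[[0, -0.3, 2], [0, 0, -0.2], 5], [[0, -0.16, 2.5], [0, 0, -0.2], 5], [[0, 0, 2.5], [0, 0, 0], 5], [[0, 0, 2], [0, 0, 0], 5], [[0, 0, 1.64], [0, 0, 0], 5], [[0, 0, 0], [0, 0, 0], 4], [[0, 0, 0], [0, 0, 0], 2.9], [[0, 0, 0], [0, 0, 0], 2.9], [[0, 0, 0], [0, 0, 0], 2.9]]'

```text
clock: 28.4
position: [578.9, -315.5, 63.9]
ee_rot: [0.926, -0.377, -0.0, 0.0]
contact_force: [-3.0, -4.3, 0.3]
gripper_width: 29.1
```

```bash
python3 frc.py
```

```text
t 28.7 lever ang TCP -44.0 rad 95.4 yaw -134.3 F tool [ 0.22  5.74 -0.02] y [5.3 6.4 5.  6.2 5.9 5.7]
```

Emit:
jog_arm --rows '[[[-0.01, -0.166, 0], [0, 0, -1], 2.9], [[-0.01, -0.166, 0], [0, 0, -1], 2.9], [[0, 0, 0], [0, 0, 0], 2.9]]'

```text
clock: 29.08
position: [580.9, -313.4, 63.9]
ee_rot: [0.932, -0.361, -0.0, 0.001]
contact_force: [-4.4, -5.4, 0.2]
gripper_width: 28.8
```

```bash
python3 frc.py
```

```text
t 29.375 lever ang TCP -42.2 rad 95.3 yaw -132.4 F tool [0.47 6.64 0.03] y [6.6 6.7 6.9 6.5 6.6 6.6]
```

Emit:
jog_arm --rows '[[[-0.01, -0.166, 0], [0, 0, -1], 2.9], [[0, -0.08, 0], [0, 0, -0.5], 2.9], [[0, 0, 0], [0, 0, 0], 2.9]]'

```text
clock: 29.75
position: [582.1, -311.8, 63.9]
ee_rot: [0.937, -0.349, -0.001, 0.001]
contact_force: [-4.2, -6.8, -0.5]
gripper_width: 29.2
```

```bash
python3 frc.py
```

```text
t 30.05 lever ang TCP -41.0 rad 95.3 yaw -130.9 F tool [0.56 7.68 0.25] y [8.1 7.5 8.5 7.6 8.  6.4]
```

Emit:
jog_arm --rows '[[[0, 0, 0], [0, 0, 0], 4], [[0, 0, 0], [0, 0, 0], 5], [[0, 0, 0], [0, 0, 0], 5], [[0, 0, -1], [0, 0, 0], 5], [[0, 0, -3], [0, 0, 0], 5], [[0, 0, -4], [0, 0, 0], 5], [[0, 0, -4], [0, 0, 0], 5]]'

```text
clock: 30.92
position: [583.6, -310.2, 185.2]
ee_rot: [0.937, -0.349, 0.0, -0.0]
contact_force: [-0.4, -0.5, -0.1]
gripper_width: 49.8
```

Emit:
jog_arm --rows '[[[-5.8, -2.1, -0.85], [0, 0, 6.2], 5], [[-6.0, -1.5, -0.85], [0, 0, 6.2], 5], [[-6.1, -0.85, -0.85], [0, 0, 6.2], 5], [[-6.1, -0.2, -0.85], [0, 0, 6.2], 5], [[-6.1, 0.5, -0.85], [0, 0, 6.2], 5], [[-6.0, 1.1, -0.85], [0, 0, 6.2], 5], [[-5.8, 1.8, -0.85], [0, 0, 6.2], 5], [[-5.5, 2.4, -0.85], [0, 0, 6.2], 5], [[-5.4, 3.0, -0.85], [0, 0, 6.2], 5]]'

```text
clock: 32.05
position: [318.0, 169.1, 260.7]
ee_rot: [-0.667, 0.745, 0.0, 0.002]
contact_force: [0.8, 1.2, 0.2]
gripper_width: 50.0
```

```bash
cat > jaw.py <<'E'
from plan import *
np.set_printoptions(linewidth=220,precision=2,suppress=True)
for k in cm: cv2.imwrite(f'pics/full2_{k}.png',eyes.get_image(k)[:,:,::-1])
ims={}
for k in cm:
    ims[k]=[cv2.imread(f,0).astype(np.float32) for f in(f'pics/{k}0.png',f'pics/full1_{k}.png',f'pics/full2_{k}.png')]
    ys=np.arange(20,36,.25)
    for I in ims[k]:
        acc=[]
        for x in np.arange(42,59,1):
            u=proj(k,np.array([clampW(x,y,47) for y in ys])).astype(np.float32)
            acc.append(cv2.remap(I,u[:,0].reshape(1,-1),u[:,1].reshape(1,-1),cv2.INTER_CUBIC)[0])
        o=np.mean(acc,0)
        print(k,[[round(float(ys[i] + .25*(o[i]-th)/(o[i]-o[i+1])),2) for i in range(len(ys)-1) if o[i]>=th>o[i+1]] for th in(90,105,120,135)])
E
python3 jaw.py; python3 look2.py m2
```

```text
side [[28.85], [28.43], [28.05], [27.66]]
side [[30.54], [30.13], [29.74], [29.35]]
side [[31.03], [30.62], [30.22], [29.83]]
top [[28.81], [28.01], [27.43], [26.82]]
top [[30.94], [30.37], [29.89], [29.34]]
top [[31.16], [30.5], [30.01], [29.44]]
t 32.25 p [318.5 168.8 260. ] F [-0.4 -0.5 -0.2] w 49.7 j [ 0.95 -0.12 -0.52 -0.   -1.17 -1.05]
lever ang TCP 114.6 rad 459.9 tool y yaw 174.1 z tilt [ 0.001  0.002 -1.   ]
```

View pics/m2_top.png

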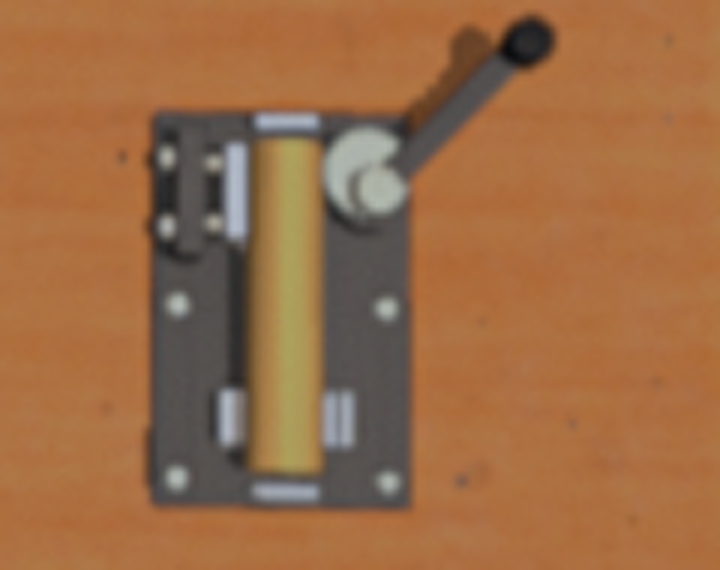

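View pics/full2_side.png

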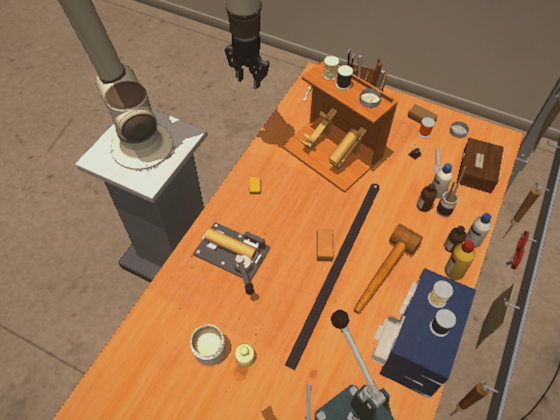

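```bash
python3 -c "
from bench import arm
print(arm.job_done(), arm.read_state()['clock'])"
```

```text
the job is handed in; nothing more can be done
the job is handed in; nothing more can be done
```

The long roller is clamped in the bed of the cam clamp, and I handed the job in at about 32 s of the 70 s. I took it from the left cradle, laid it on the two rests, and closed the lever in two pushes. I then let go and drew the arm clear.

- **Roller and jaw:** The last pictures show the roller lying level between the sprung jaw and the cam. The jaw has given by about 2.2 mm (side camera) to 2.5 mm (top camera) of its 6 mm. That is slightly under half, and it has not bottomed.
- **Other objects:** By eye in the last side picture, the short roller, the sanding block and the brass weight are where they were. The robot is touching nothing.
- **Check that disagreed:** The push-back at the last pause averaged 7.7 N, above the 5 to 6 N called right and just over the 7.5 N limit. I went with the pictures, because they measure the jaw itself. The lever had also closed only about 17 degrees past first touch, inside the 10 to 25 degrees given.

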